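Change the test plate on the drawdown bed

TASK

The salmon-coated test plate in the drawdown bed is finished: lift the red spring clamp arm over its dead centre so that it stays up by itself, and lay the coated plate, film up, in the empty middle bay of the plate rack. Then take the bare plate from the rack, lay it flat, centred and square on the bed with its end up against the end stop, and swing the clamp arm back down so that it holds the plate. Keep the plates level, and leave the teal plate and the other things on the bench where they are.

Things in the scene. Friction and masses are not known exactly. Their poses are not given: they have to be found in the camera images.
- drawdown_bed: drawdown bed, fixed: grey base 210 x 90 mm (x -72 to +138 mm, top 12 mm above the worktop) with a dark steel rail 34 mm wide, top 36 mm up. Origin on the worktop under the centre of a plate lying centred against the stop; x along the rail to the end stop (aluminium, face at x = +65 mm, 10 mm above the rail) and the clamp hinge, y left, z up
- bed_seat (a point): point on the rail's top where the underside centre of a plate comes that touches the end stop; axes as the bed's. A plate overhangs the rail by 6 mm on each long side, with 24 mm free under the overhang, so fingers can take it by its long edges
- clamp_hinge (a point): centre of the clamp arm's hinge, at x = +95 mm, z = 54 mm in the bed's frame; the hinge axis runs along the bed's y
- clamp_handle (a point): centre of the black barrel on the red clamp arm: 20 mm diameter, 32 mm long along the bed's y, flat free ends that fingers can take and between which it turns. Closed: 90 mm from the hinge towards bed -x, 18 mm above the hinge, 72 mm above the worktop, over the plate. It swings on a 92 mm radius; fully open it stands 142 mm up, about 25 mm beyond the hinge. Arm 20 mm wide
- clamp_arm (a joint): clamp arm angle (rad): 0 = rubber pad on a 6 mm plate, grows as the handle lifts, 1.66 = open stop, -0.14 with no plate. A damped spring strut (0.10 N m s/rad) shuts it below the dead centre at about 0.84 and opens it above. About 6 to 7 N at the handle moves it. Closed, the pad (12 x 38 mm) presses with about 13 N, 13 mm from the stop
- coated_plate: coated test plate: aluminium, 130 x 46 x 6 mm, about 100 g, with a salmon-coloured film on its top and a small dark hole near one end; starts in the bed under the clamp. Origin at the centre of its underside, x along its length, z up (out of the film side).
- bare_plate: bare test plate: aluminium, 130 x 46 x 6 mm, about 100 g, no film; starts in an end bay of the rack. Origin at the centre of its underside, x along its length, z up. Either end may go against the stop.
- teal_plate: earlier plate with a teal film, same size, in the other end bay of the rack; stays there
- plate_rack: plate rack, fixed: dark drip tray 150 x 280 mm (floor 4 mm up) with two steel rails of 8 mm diameter along its y at x = -40 and +40 mm, tops 36 mm up; plates lie across both, length along the rack's x, free under their long edges between the rails. Pins on the rails (to 56 mm up) at y = -45 and +45 mm part the three bays. Origin on the worktop under its centre, z up
- rack_bay_a (a point): centre of the end bay at rack y = -90 mm, at rail-top height, where a plate's underside centre rests; the bare or the teal plate starts here
- rack_bay_b (a point): centre of the middle bay (rack y = 0), at rail-top height; empty at the start
- rack_bay_c (a point): centre of the end bay at rack y = +90 mm, at rail-top height; the bare or the teal plate starts here
- hanging_lead (a point): front of a stiff black lead that hangs over the bench behind the blue stirrer, between bed and rack: it runs from here (about 0.12 m up) back and upwards, y -130 to 0 mm, and does not give way; carry plates past in front of it, nearer the robot
- glass_beaker: empty clear beaker, 109 mm wide, 139 mm tall, left of the bed; origin at its foot; leave alone
- lime_bottle: white bottle with a green label, 46 mm wide, 104 mm tall, by the balance; origin at its foot; leave alone
- film_applicator: small steel film applicator, 34 x 66 x 26 mm, left of the bed; origin at its foot; leave alone
- timer: flat timer, 62 x 62 x 18 mm, at the front of the bench; origin at its foot; leave alone
- cream_jar: white screw jar, 78 mm wide, 84 mm tall, front middle of the bench; origin at its foot; leave alone

How it is judged:
By the outcome, as a careful person would: the job done as asked, in the order asked, and still so for the second after the job is handed in, with the robot touching nothing.
It also fails if it takes over 67 s, if anything falls off the work surface, if the arm or the gripper's body presses on something with over 40 N, if the wrist force passes 120 N, or if a joint passes its speed limit or range.

ROBOT

A 6-joint arm with a two-finger parallel gripper is mounted at the origin on a cart in front of the work surface, level with it; the furniture and walls round the work are solid. World frame = base frame: x ahead of the robot, y to its left, z up, the work surface at z = 0. Lengths are in mm, angles in degrees, forces in N, time in s.
With the tool pointing down it reaches from about 350 to 850 mm from the base axis. Payload 8.1 kg.
Tool frame: the origin (TCP) lies midway between the tips of the shut fingers; the grasp point (between the pads) lies 19 mm behind it; x points along the fingers, z is the direction in which the jaws open and shut, and the axes are right-handed (so a half turn about x gives the same grasp; the last joint's range is limited). The gripper opens to 85 mm and grips with 20 to 120 N. Pads are 22 mm wide; open, the fingers measure 114 mm over their backs; the gripper's body (76 mm by 85 mm) begins 54 mm behind the grasp point. The pads swing forward as they close: fully open they stand 13 mm farther back than shut.
Start: joints at [70.279, 7.471, 85.268, -0, 87.261, -4.893], TCP at [153.53, 580.029, 231.292] pointing down, gripper open.
Joint ranges: [-169.43, 169.43], [-51.17, 129.36], [1.28, 143.12], [-76.62, 256.62], [0, 156.53], [-152.29, 152.29]. Speed limits (degrees/s): [136.94, 136.94, 159.86, 180, 180, 180].

INTERFACE

Orientations are given as [roll, pitch, yaw] about the fixed x, y, z axes, in that order (R = Rz(yaw) Ry(pitch) Rx(roll)).
In Python, from bench import r gives the robot as it stands. The module is installed in compiled form; this text tells all that it offers.
- The arm moves only by the tool servo_tool, never from a script. Its argument "commands" is a list that holds one entry, the list of rows, each a list of 7 numbers: the closure in counts, from 0 (fully open) to 255 (shut), then the shift along the tool's x, y, z in cm, then the turn, a rotation vector about the tool's x, y, z in degrees. A call has 1 to 8 rows; each row is the pose to reach, as a shift and turn from the pose commanded when the call began, along the tool's axes at that moment; what a row does not reach only later rows make up. A row lasts 1/10 s, in which the tool goes at most 50 mm and 8.59 degrees, less where a joint would pass 70% of its speed; a pose out of reach is approached as far as the arm can. A call with a gripper value outside its range is refused whole. The fingers move at their own pace and stop on an object; "force" is the grip in N (left out, the last holds). Time passes only in rows, so rows that repeat a pose let the fingers close. It gives the time, the measured TCP pose, the force and the opening at its end, in the units of the state.
- r.sense(): the state, without advancing time (a new reading comes with each control period).
- r.snapshot(name): name is "scene" or "side" or "wrist"; returns (picture, depth): 420x560x3 uint8, red, green, blue; 420x560 float32, mm along the optical axis (not along the pixel's ray), 0 where there is no reading.
- r.calibration(name): a dict with "fx", "fy", "cx", "cy" (pixels), "dist" ([k1, k2, p1, p2, k3] as OpenCV has them; the pictures are not rectified), "pose" (4x4, takes a point from camera to world coordinates). Camera axes: x right, y down, z forward; pixel columns grow to the right and rows downward; lengths in mm; the calibration is good to about 2 mm. A picture is of the moment at which its call begins: read the wrist's pose just before it. calibration takes no time and is no camera call; for the wrist camera it gives the pose at the moment of the call.
- r.hand_in(): hands the job in, once; it reports no verdict.
The state is a dict: "time": time; "joint_pos": joint angles; "qd": joint speeds; "joint_efforts": joint torques, N m; "tool_pos": TCP position; "tcp_rot": TCP orientation; "ft_force": force on the tool from outside, world axes, zero at the start; "wrist_torque": the same for the moment, N m; "finger_gap": finger opening in mm.
Only numpy, scipy, OpenCV 4.12 (cv2) and the standard library are available. Lean on these libraries where they do the work, as an engineer would, in place of code of your own. Each camera call takes 0.05 s, during which the arm holds its last target.

## Working session

There is one attempt and no reset: what is moved stays moved. The work goes in short steps, Python scripts to look and compute and a tool call to move; the robot and the scene stay as the last step left them, time stands still between calls to the robot, and variables do not carry over. Pictures are saved under pics/ and viewed, and the job is handed in when it is done.

Besides the shell and the picture viewer there is one more tool, called as a command line: name --argument value ..., lists and objects as JSON in quotes. servo_tool: Moves the arm, as the interface text tells. Its arguments: {"type":"object","properties":{"commands":{"type":"array","items":{"type":"array","items":{"type":"array","items":{"type":"number"}}}},"force":{"type":"number"}},"required":["commands"]}

```bash
mkdir -p pics; cat > h.py <<'E'
import numpy as np,cv2
from bench import r
def snap(n,f):
    cal=r.calibration(n); p,d=r.snapshot(n)
    cv2.imwrite(f'pics/{f}.png',p[:,:,::-1]); np.savez(f'pics/{f}.npz',p=p,d=d,**{k:np.array(v) for k,v in cal.items()})
    return p,d,cal
def load(f):
    z=np.load(f'pics/{f}.npz'); return z['p'],z['d'],z
def rays(cal,uv):
    K=np.array([[float(cal['fx']),0,float(cal['cx'])],[0,float(cal['fy']),float(cal['cy'])],[0,0,1]])
    q=cv2.undistortPoints(np.array(uv,float).reshape(-1,1,2),K,np.array(cal['dist'],float)).reshape(-1,2)
    T=np.array(cal['pose']); v=np.c_[q,np.ones(len(q))]
    return T[:3,3],v@T[:3,:3].T,q
def plane(cal,uv,z):
    o,v,_=rays(cal,uv); return o+v*((z-o[2])/v[:,2])[:,None]
def pts(cal,uv,d):
    o,v,_=rays(cal,uv); uv=np.array(uv,int); return o+v*d[uv[:,1],uv[:,0]][:,None]
E
python3 - <<'E'
from h import *
s=r.sense(); print(s)
for n in('scene','side','wrist'):
    p,d,c=snap(n,n+'0'); print(n,np.round(c['pose'],3).tolist(),c['fx'],c['dist'])
E
```

```text
{'time': 0.0, 'joint_pos': array([ 7.02814820e+01,  7.51725160e+00,  8.53289481e+01, -2.48845143e-04,
        8.72618866e+01, -4.89342498e+00]), 'qd': array([-0.01639035,  0.01972994, -0.06036193,  0.06821518, -0.07971651,
        0.00304092]), 'joint_efforts': array([ 1.17116208e-03, -5.69368708e+01, -5.00575054e+01,  2.23066795e-04,
        1.42144339e-02, -2.72364582e-05]), 'tool_pos': array([153.31827678, 579.50984867, 230.22526502]), 'tcp_rot': array([ 175.2383231 ,   89.89191334, -109.58675784]), 'ft_force': array([0.33481419, 0.05999717, 0.05165846]), 'wrist_torque': array([0.05052657, 0.00012213, 0.01441873]), 'finger_gap': 85.54926974006676}
scene [[-0.789, -0.476, 0.388, 50.078], [-0.614, 0.618, -0.491, 749.89], [-0.006, -0.626, -0.78, 1117.253], [0.0, 0.0, 0.0, 1.0]] 420.94977467126114 [-0.02212628  0.          0.          0.          0.        ]
side [[-0.961, -0.117, 0.251, 239.789], [-0.277, 0.44, -0.854, 1166.532], [-0.01, -0.89, -0.455, 670.344], [0.0, 0.0, 0.0, 1.0]] 442.6555271359699 [-0.1301904  0.         0.         0.         0.       ]
wrist [[0.256, 0.914, 0.315, 72.617], [0.967, -0.242, -0.084, 602.258], [-0.001, 0.326, -0.945, 373.636], [0.0, 0.0, 0.0, 1.0]] 354.4318538594573 [-0.08467513  0.          0.          0.          0.        ]
```

View pics/scene0.png

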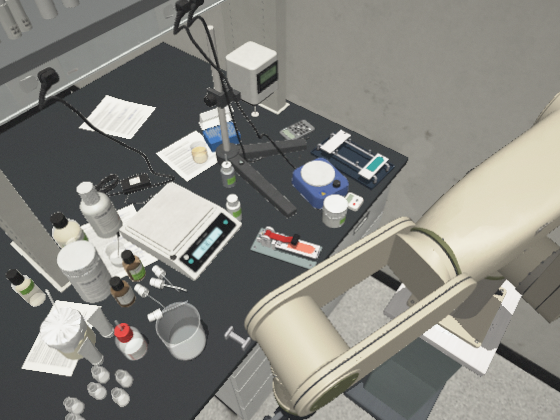

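View pics/side0.png

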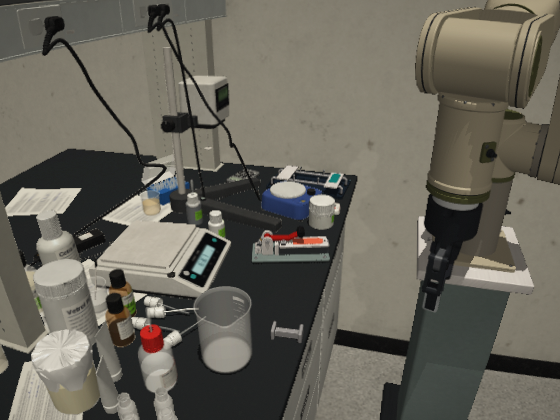

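View pics/wrist0.png

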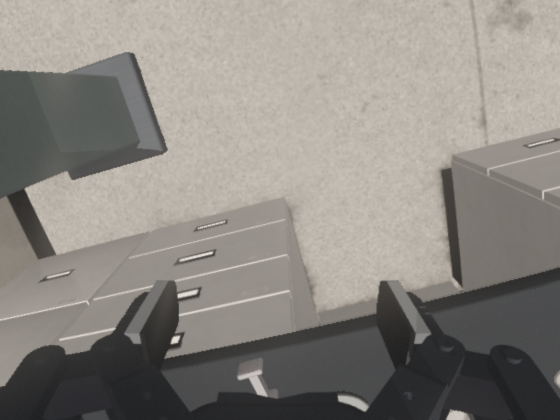

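```bash
python3 - <<'E'
import cv2
a=cv2.imread('pics/scene0.png')
cv2.imwrite('pics/z1.png',cv2.resize(a[215:275,240:335],None,fx=8,fy=8,interpolation=cv2.INTER_CUBIC))
cv2.imwrite('pics/z2.png',cv2.resize(a[118:230,300:412],None,fx=5,fy=5,interpolation=cv2.INTER_CUBIC))
b=cv2.imread('pics/side0.png')
cv2.imwrite('pics/z3.png',cv2.resize(b[220:270,240:340],None,fx=8,fy=8,interpolation=cv2.INTER_CUBIC))
E
```

```text
(no output)
```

View pics/z1.png

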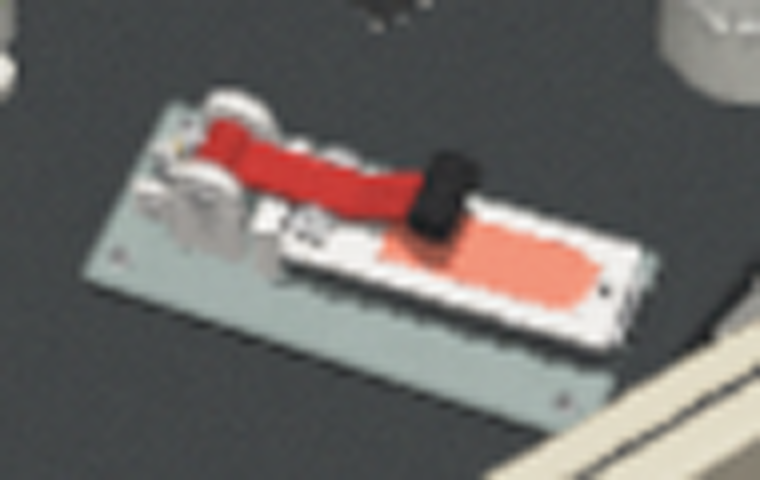

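View pics/z2.png

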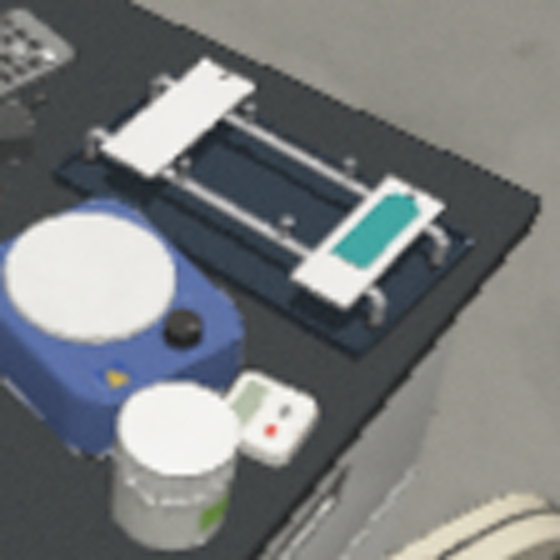

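View pics/z3.png

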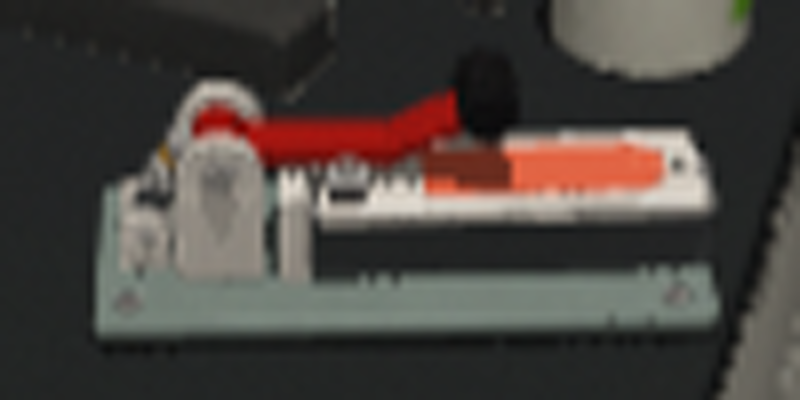

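```bash
python3 - <<'E'
from h import *
p,d,c=load('scene0')
print('bed base',plane(c,[(250.6,249.4),(261.3,228.1),(316.9,261.9)],12).round(1).tolist())
print('plate',plane(c,[(320.6,246.2),(317.5,258.7)],42).round(1).tolist())
b=plane(c,[(341.4,129.6),(351,136),(330,153.4),(320,147)],42);print('bare',b.round(1).tolist(),b.mean(0))
t=plane(c,[(378,153),(389,159.4),(369.6,179),(358.4,173)],42);print('teal',t.round(1).tolist(),t.mean(0))
p2,d2,c2=load('side0')
print('side base',plane(c2,[(240+95/8,220+335/8),(240+718/8,220+330/8),(240+712/8,220+265/8)],[12]).round(1).tolist())
print('barrel depth pts',pts(c,[(295,239),(296,240),(294,242)],d).round(1).tolist())
print('depth',pts(c,[(310,250),(300,248),(334,140),(375,166),(318,173),(335,203),(345,205)],d).round(1).tolist())
E
```

```text
bed base [[577.0, 243.6, 12.0], [603.0, 159.8, 12.0], [387.0, 154.4, 12.0]]
plate [[400.9, 117.8, 42.0], [382.8, 160.3, 42.0]]
bare [[642.9, -374.2, 42.0], [594.0, -365.5, 42.0], [604.5, -237.8, 42.0], [652.8, -243.6, 42.0]] [ 623.56026126 -305.25947763   42.        ]
teal [[466.4, -346.8, 42.0], [418.3, -342.0, 42.0], [424.8, -215.6, 42.0], [470.5, -216.5, 42.0]] [ 444.99441653 -280.2126439    42.        ]
side base [[576.7, 247.1, 12.0], [378.3, 190.5, 12.0], [387.2, 151.9, 12.0]]
barrel depth pts [[465.0, 163.7, 76.6], [459.4, 166.3, 79.2], [459.7, 175.8, 79.6]]
depth [[418.5, 148.9, 42.1], [445.2, 163.9, 46.3], [631.7, -305.2, 44.1], [441.3, -281.2, 42.9], [571.3, -110.9, 65.3], [446.6, -25.1, 78.1], [415.3, -34.4, 82.5]]
```

```bash
cat >> h.py <<'E'
from scipy.spatial.transform import Rotation as Ro
def cur():
    s=r.sense(); return np.array(s['tool_pos']),Ro.from_euler('xyz',s['tcp_rot'],degrees=True),s
def Rt(jaw): # tool x down, z along jaw dir (deg)
    a=np.radians(jaw); z=np.array([np.cos(a),np.sin(a),0]); x=np.array([0,0,-1.]); y=np.cross(z,x)
    return Ro.from_matrix(np.c_[x,y,z])
def go(p,jaw,quiet=False):
    p0,R0,s=cur(); sh=R0.inv().apply(np.array(p)-p0)/10; rv=(R0.inv()*Rt(jaw)).as_rotvec(degrees=True)
    if not quiet: print('shift cm',sh.round(2).tolist(),'rv',rv.round(2).tolist(),'rows',round(max(np.linalg.norm(sh)/5,np.linalg.norm(rv)/8.59),1))
    return sh,rv
def st():
    p,R,s=cur(); z=R.as_matrix(); print('t',round(s['time'],2),'p',p.round(1),'jaw',np.degrees(np.arctan2(z[1,2],z[0,2])).round(2),'xdir',z[:,0].round(3),'F',np.round(s['ft_force'],1),'gap',round(s['finger_gap'],1),'q',np.round(s['joint_pos'],1))
E
python3 - <<'E'
from h import *
st(); print(cur()[1].as_matrix().round(3))
go([456,162,250],105.8); go([456,162,250],-74.2)
E
```

```text
t 0.15 p [153.4 579.6 230.5] jaw 75.17 xdir [-0.    -0.001 -1.   ] F [ 0.3 -0.3  0. ] gap 85.5 q [70.3  7.5 85.3 -0.  87.3 -4.9]
[[-0.    -0.967  0.256]
 [-0.001  0.256  0.967]
 [-1.     0.    -0.001]]
shift cm [-1.91, -39.94, -32.63] rv [-30.63, -0.08, -0.03] rows 10.3
shift cm [-1.91, -39.94, -32.63] rv [149.37, -0.04, 0.1] rows 17.4
```

servo_tool --commands '[[[0,-1.9,-39.9,-32.6,-30.6,0,0],[0,-1.9,-39.9,-32.6,-30.6,0,0],[0,-1.9,-39.9,-32.6,-30.6,0,0],[0,-1.9,-39.9,-32.6,-30.6,0,0],[0,-1.9,-39.9,-32.6,-30.6,0,0],[0,-1.9,-39.9,-32.6,-30.6,0,0],[0,-1.9,-39.9,-32.6,-30.6,0,0],[0,-1.9,-39.9,-32.6,-30.6,0,0]]]'

```text
time: 0.95
tool_pos: [385.2, 259.5, 245.9]
tcp_rot: [-79.3, 90.0, 26.5]
ft_force: [1.2, 0.9, -0.1]
finger_gap: 85.4
```

```bash
python3 - <<'E'
from h import *
st(); go([456,162,250],105.8)
E
```

```text
t 0.95 p [385.2 259.5 245.9] jaw 105.79 xdir [ 0.  0. -1.] F [ 1.2  0.9 -0.1] gap 85.4 q [ 27.6 -14.4 104.7  -0.   89.6 -78.1]
shift cm [-0.41, -4.16, -11.31] rv [-0.01, 0.0, 0.01] rows 2.4
```

servo_tool --commands '[[[0,-0.4,-4.1,-11.2,0,0,0],[0,-0.4,-4.1,-11.2,0,0,0],[0,-0.4,-4.1,-11.2,0,0,0],[0,-0.4,-4.1,-11.2,0,0,0]]]'

```text
time: 1.35
tool_pos: [455.6, 162.2, 249.6]
tcp_rot: [152.2, 90.0, -102.3]
ft_force: [-0.4, -0.1, -0.5]
finger_gap: 85.5
```

```bash
python3 - <<'E'
from h import *
st(); snap('wrist','w1'); snap('scene','s1'); st()
E
```

```text
t 1.35 p [455.6 162.2 249.6] jaw 105.53 xdir [-0.    -0.001 -1.   ] F [-0.4 -0.1 -0.5] gap 85.5 q [ 13.5 -11.2 101.7  -0.   89.6 -92. ]
t 1.45 p [454.2 164.6 249.5] jaw 105.69 xdir [-0.001  0.    -1.   ] F [-1.5 -0.7  0.5] gap 85.5 q [ 13.8 -11.3 101.7   0.   89.6 -91.9]
```

View pics/w1.png

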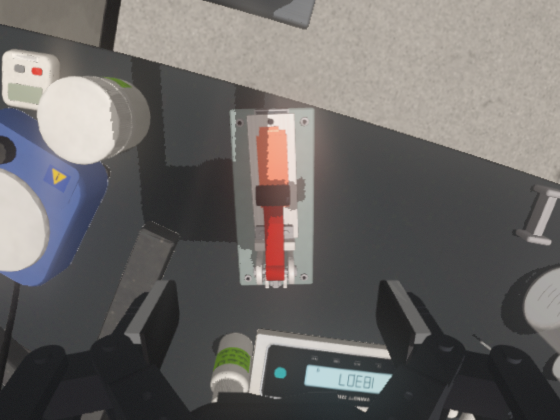

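```bash
python3 - <<'E'
from h import *
p,d,c=snap('wrist','w2'); st()
cv2.imwrite('pics/w2z.png',cv2.resize(p[95:300,215:330,::-1],None,fx=4,fy=4,interpolation=cv2.INTER_CUBIC)[:,:])
cv2.imwrite('pics/w2z.png',cv2.resize(p[95:295,195:345,::-1],None,fx=3,fy=3,interpolation=cv2.INTER_CUBIC))
E
```

```text
t 1.5 p [453.9 165.2 249.5] jaw 105.78 xdir [-0.001  0.    -1.   ] F [ 0.6 -0.9 -0.4] gap 85.4 q [ 13.9 -11.3 101.7   0.   89.6 -91.9]
```

View pics/w2z.png

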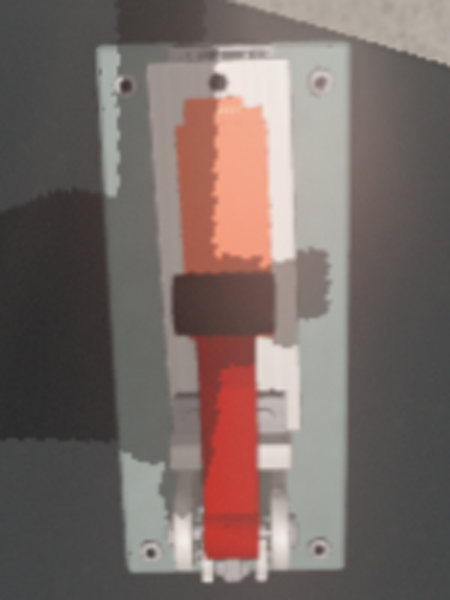

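View pics/s1.png

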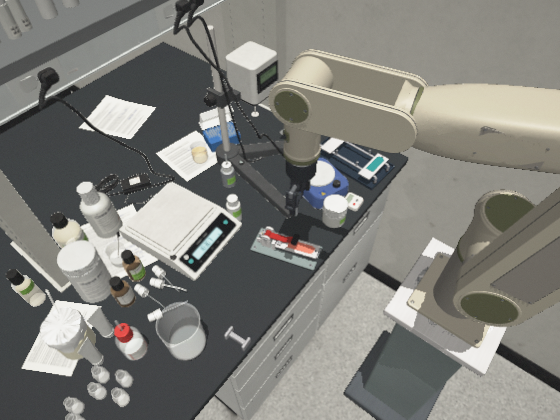

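```bash
python3 - <<'E'
from h import *
p,d,c=load('w2')
f=lambda L:[(195+a/3-.33,95+b/3-.33) for a,b in L]
B=plane(c,f([(97,45),(349,42),(344,570),(130,572)]),12); print('base',B.round(1).tolist())
ct=B.mean(0); ex=(B[2]+B[3]-B[0]-B[1]); print('len',np.linalg.norm(ex)/2,'wid',np.linalg.norm(B[1]-B[0]),np.linalg.norm(B[2]-B[3])); yaw=np.degrees(np.arctan2(ex[1],ex[0])); ex/=np.linalg.norm(ex)
S=plane(c,f([(125,86),(320,82),(319,550),(151,552)]),12); es=(S[2]+S[3]-S[0]-S[1]); print('screwyaw',np.degrees(np.arctan2(es[1],es[0])),S.mean(0).round(1))
print('yaw',yaw,'centre',ct.round(1),'origin',(ct-33*ex).round(1),'scr',(S.mean(0)-33*ex).round(1))
P=plane(c,f([(148,62),(288,60)]),42); print('plate near',P.round(1).tolist(),'->origin',(P.mean(0)+65*ex).round(1))
H=plane(c,f([(174,304),(274,304)]),80);o=ct-33*ex; ey=np.array([-ex[1],ex[0],0]); print('barrel',H.round(1).tolist(),[((h-o)@ex).round(1) for h in H],[((h-o)@ey).round(1) for h in H])
print(((P-o)@ex).round(1),((P-o)@ey).round(1))
uv=np.array(f([(310,200),(330,450),(230,150),(225,300)]))
print(pts(c,np.round(uv),d).round(1).tolist())
E
```

```text
base [[406.8, 98.2, 12.0], [382.2, 182.2, 12.0], [581.9, 242.8, 12.0], [606.5, 158.5, 12.0]]
len 208.69926478076096 wid 87.56922358035752 87.81842211048446
screwyaw 16.83277480654111 [496.7 170.5  12. ]
yaw 16.847580975728043 centre [494.4 170.4  12. ] origin [462.8 160.9  12. ] scr [465.1 161.   12. ]
plate near [[405.0, 118.8, 42.0], [392.3, 161.9, 42.0]] ->origin [460.9 159.2  42. ]
barrel [[469.7, 146.7, 80.0], [461.4, 176.2, 80.0]] [np.float64(2.5), np.float64(3.2)] [np.float64(-15.6), np.float64(15.1)]
[-67.5 -67.2] [-23.6  21.4]
[[438.6, 184.9, 13.5], [531.8, 221.6, 13.1], [425.2, 151.4, 44.8], [464.2, 161.7, 80.9]]
```

```bash
cat >> h.py <<'E'
O=np.array([462.,160.4,0]); YAW=16.85
def bed(x,y,z):
    a=np.radians(YAW); return O+np.array([x*np.cos(a)-y*np.sin(a),x*np.sin(a)+y*np.cos(a),z])
def gob(x,y,z,dj=0): return go(bed(x,y,z),YAW+90+dj)
def inbed():
    p=cur()[0]-O; a=np.radians(YAW); print('bed xyz',round(p[0]*np.cos(a)+p[1]*np.sin(a),1),round(-p[0]*np.sin(a)+p[1]*np.cos(a),1),round(p[2],1))
E
python3 - <<'E'
from h import *
st();gob(4,0,110); gob(4,0,52)
E
```

```text
t 1.5 p [453.9 165.2 249.5] jaw 105.78 xdir [-0.001  0.    -1.   ] F [ 0.6 -0.9 -0.4] gap 85.4 q [ 13.9 -11.3 101.7   0.   89.6 -91.9]
shift cm [13.95, -1.06, -0.68] rv [-1.07, 0.03, -0.04] rows 2.8
shift cm [19.75, -1.06, -0.69] rv [-1.07, 0.03, -0.04] rows 4.0
```

servo_tool --commands '[[[90,13.9,-1.06,-0.68,-1.07,0,0],[90,13.9,-1.06,-0.68,-1.07,0,0],[90,13.9,-1.06,-0.68,-1.07,0,0],[90,13.9,-1.06,-0.68,-1.07,0,0],[90,13.9,-1.06,-0.68,-1.07,0,0],[90,13.9,-1.06,-0.68,-1.07,0,0]]]' --force 25

```text
time: 2.1
tool_pos: [468.0, 162.2, 113.9]
tcp_rot: [-91.8, 89.8, 15.1]
ft_force: [0.7, 0.2, 0.6]
finger_gap: 55.0
```

```bash
python3 - <<'E'
from h import *
st(); inbed(); snap('wrist','w3'); st();gob(4,0,52)
E
```

```text
t 2.1 p [468.  162.2 113.9] jaw 106.9 xdir [ 0.004  0.001 -1.   ] F [0.7 0.2 0.6] gap 55.0 q [ 13.2  -4.  109.5   0.   74.2 -93.7]
bed xyz 6.2 -0.0 113.9
t 2.15 p [468.3 162.1 114.1] jaw 106.89 xdir [ 0.005  0.001 -1.   ] F [-0.8 -0.5 -0.2] gap 55.5 q [ 13.2  -4.  109.5   0.   74.2 -93.7]
shift cm [6.21, 0.29, 0.02] rv [0.04, -0.01, 0.29] rows 1.2
```

View pics/w3.png

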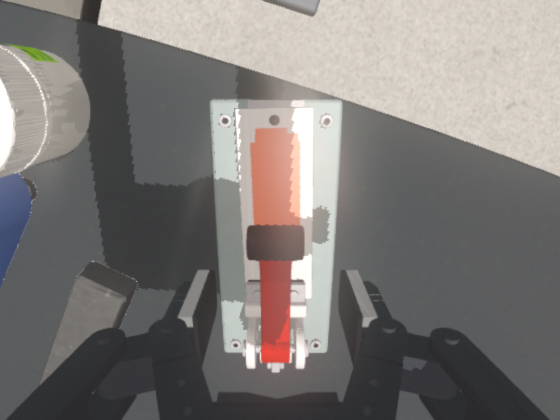

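```bash
python3 - <<'E'
from h import *
p,d,c=load('w3')
B=plane(c,[(212,101),(341,101),(330,353),(223,352)],12); print('base',B.round(1).tolist())
ct=B.mean(0); ex=(B[2]+B[3]-B[0]-B[1]); yaw=np.degrees(np.arctan2(ex[1],ex[0])); print(np.linalg.norm(ex)/2,yaw); ex/=np.linalg.norm(ex);print('o',ct-33*ex)
print('barrel',plane(c,[(275.5,242)],80),bed(5,0,72))
P=plane(c,[(238,108),(313,108)],42);print(P, P.mean(0)+65*ex)
st();gob(5,0,52)
E
```

```text
base [[407.8, 99.4, 12.0], [382.8, 181.7, 12.0], [581.2, 245.4, 12.0], [607.0, 156.3, 12.0]]
207.76012108064032 16.873120489608443
o [463.11390152 161.13855887  12.        ]
barrel [[464.15492581 160.95789916  80.        ]] [466.78533453 161.84933553  72.        ]
[[404.82468432 119.86280538  42.        ]
 [392.0291559  162.01549214  42.        ]] [460.62866086 159.80561235  42.        ]
t 2.15 p [468.3 162.1 114.1] jaw 106.89 xdir [ 0.005  0.001 -1.   ] F [-0.8 -0.5 -0.2] gap 55.5 q [ 13.2  -4.  109.5   0.   74.2 -93.7]
shift cm [6.21, 0.19, 0.02] rv [0.04, -0.01, 0.29] rows 1.2
```

servo_tool --commands '[[[90,6.2,0.3,0,0,0,0.3],[90,6.2,0.3,0,0,0,0.3],[90,6.2,0.3,0,0,0,0.3],[90,6.2,0.3,0,0,0,0.3]]]'

```text
time: 2.55
tool_pos: [464.7, 160.4, 50.7]
tcp_rot: [92.1, 89.8, -161.0]
ft_force: [0.6, 0.3, -0.1]
finger_gap: 55.2
```

```bash
python3 - <<'E'
from h import *
st(); inbed(); snap('wrist','w4'); snap('side','d4');st();inbed()
E
```

```text
t 2.55 p [464.7 160.4  50.7] jaw 106.84 xdir [-0.003 -0.001 -1.   ] F [ 0.6  0.3 -0.1] gap 55.2 q [ 13.1   0.6 112.2  -0.   67.3 -93.8]
bed xyz 2.6 -0.7 50.7
t 2.65 p [465.4 160.6  51.2] jaw 106.84 xdir [-0.002 -0.001 -1.   ] F [-0.1 -0.   0.4] gap 55.2 q [ 13.1   0.6 112.2  -0.   67.3 -93.7]
bed xyz 3.3 -0.8 51.2
```

View pics/w4.png

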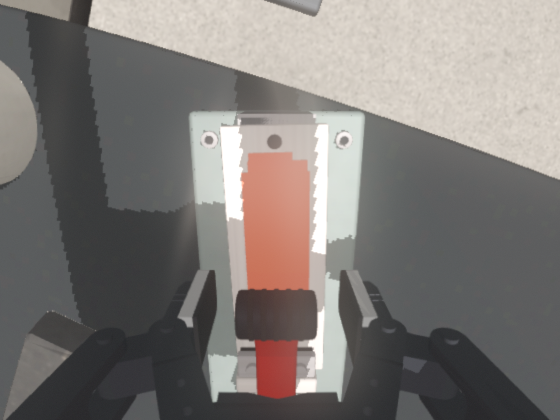

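View pics/d4.png

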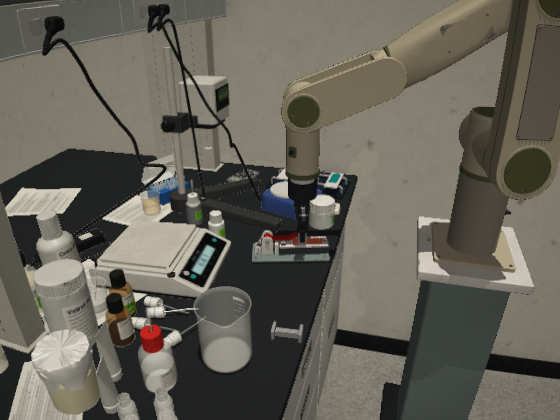

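servo_tool --commands '[[[200,0,0,0,0,0,0],[200,0,0,0,0,0,0],[200,0,0,0,0,0,0],[200,0,0,0,0,0,0],[200,0,0,0,0,0,0]]]' --force 30

```text
time: 3.15
tool_pos: [464.8, 160.1, 50.4]
tcp_rot: [103.0, 89.8, -150.2]
ft_force: [-1.6, -2.8, 6.3]
finger_gap: 31.4
```

```bash
python3 - <<'E'
from h import *
st(); inbed(); snap('wrist','w5')
# arc: hinge (95,54), radius 91.8, phi0
a0=np.arctan2(18,-90)
rad=np.hypot(90,18)
p0=cur()[0]
for th in np.arange(0,1.7,.15):
    a=a0-th; dx=95+rad*np.cos(a)-5; dz=54+rad*np.sin(a)-72; print(round(th,2),'toolx',round(-dz/10,2),'tooly',round(-dx/10,2))
E
```

```text
t 3.15 p [464.8 160.1  50.4] jaw 106.84 xdir [-0.003 -0.002 -1.   ] F [-1.6 -2.8  6.3] gap 31.4 q [ 1.310e+01  6.000e-01  1.122e+02 -1.000e-01  6.730e+01 -9.380e+01]
bed xyz 2.5 -1.1 50.4
0.0 toolx 0.0 tooly -0.0
0.15 toolx -1.32 tooly -0.37
0.3 toolx -2.58 tooly -0.93
0.45 toolx -3.74 tooly -1.68
0.6 toolx -4.77 tooly -2.59
0.75 toolx -5.65 tooly -3.64
0.9 toolx -6.37 tooly -4.82
1.05 toolx -6.9 tooly -6.08
1.2 toolx -7.24 tooly -7.42
1.35 toolx -7.38 tooly -8.79
1.5 toolx -7.3 tooly -10.16
1.65 toolx -7.03 tooly -11.51
```

View pics/w5.png

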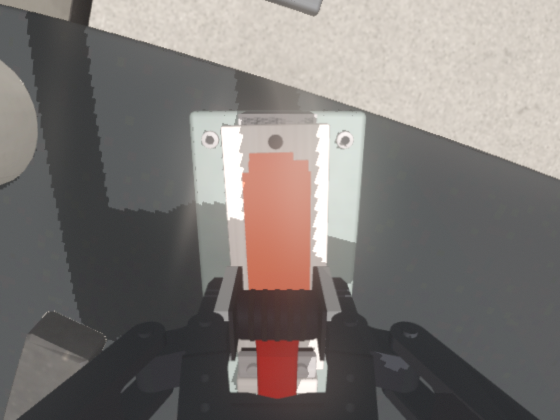

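servo_tool --commands '[[[200,-0.65,-0.15,0,0,0,0],[200,-1.3,-0.37,0,0,0,0],[200,-1.95,-0.62,0,0,0,0],[200,-2.58,-0.93,0,0,0,0],[200,-3.2,-1.3,0,0,0,0],[200,-3.74,-1.68,0,0,0,0],[200,-4.3,-2.1,0,0,0,0],[200,-4.77,-2.59,0,0,0,0]]]'

```text
time: 4.0
tool_pos: [486.4, 166.5, 95.7]
tcp_rot: [93.9, 89.3, -159.3]
ft_force: [-9.0, -8.5, -1.7]
finger_gap: 31.7
```

```bash
python3 - <<'E'
from h import *
st(); inbed(); snap('wrist','w6');st();inbed()
E
```

```text
t 4.0 p [486.4 166.5  95.7] jaw 106.84 xdir [-0.011 -0.004 -1.   ] F [-9.  -8.5 -1.7] gap 31.7 q [ 1.320e+01  1.100e+00  1.066e+02 -1.000e-01  7.300e+01 -9.360e+01]
bed xyz 25.1 -1.2 95.7
t 4.05 p [487.5 166.9  96.8] jaw 106.83 xdir [-0.009 -0.004 -1.   ] F [-8.5 -7.  -0.1] gap 31.5 q [ 1.330e+01  1.100e+00  1.064e+02 -1.000e-01  7.300e+01 -9.360e+01]
bed xyz 26.3 -1.2 96.8
```

View pics/w6.png

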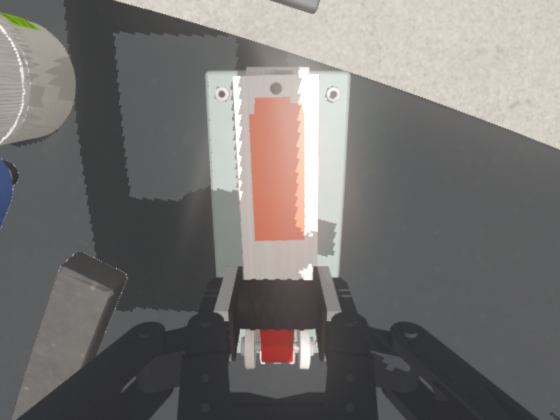

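servo_tool --commands '[[[200,-0.46,-0.5,0,0,0,0],[200,-0.88,-1.05,0,0,0,0],[200,-1.26,-1.62,0,0,0,0],[200,-1.6,-2.23,0,0,0,0],[200,-1.88,-2.85,0,0,0,0],[200,-2.13,-3.49,0,0,0,0],[200,-2.32,-4.15,0,0,0,0],[200,-2.47,-4.83,0,0,0,0]]]'

```text
time: 4.85
tool_pos: [536.2, 181.6, 122.9]
tcp_rot: [104.6, 89.8, -148.6]
ft_force: [1.0, -4.0, 2.5]
finger_gap: 31.6
```

servo_tool --commands '[[[200,-0.08,-0.68,0,0,0,0],[200,-0.14,-1.37,0,0,0,0],[200,-0.11,-2.05,0,0,0,0],[200,-0.06,-2.74,0,0,0,0],[200,-0.06,-2.74,0,0,0,0]]]'

```text
time: 5.35
tool_pos: [564.2, 190.0, 123.8]
tcp_rot: [-174.1, 90.0, -67.2]
ft_force: [4.9, -3.9, 4.0]
finger_gap: 31.3
```

```bash
python3 - <<'E'
from h import *
st(); inbed(); snap('wrist','w7'); snap('side','d7')
E
```

```text
t 5.35 p [564.2 190.  123.8] jaw 106.82 xdir [ 0.    -0.001 -1.   ] F [ 4.9 -3.9  4. ] gap 31.3 q [ 13.7  11.   92.8  -0.   76.2 -93.1]
bed xyz 106.3 -1.3 123.8
```

View pics/w7.png

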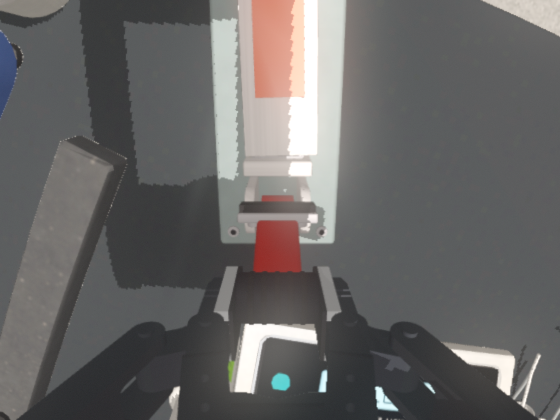

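View pics/d7.png

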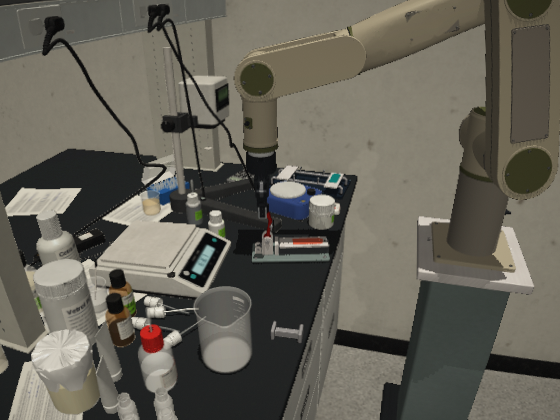

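servo_tool --commands '[[[75,0,0,0,0,0,0],[75,0,0,0,0,0,0],[75,0,0,0,0,0,0],[75,-4,0,0,0,0,0],[75,-8,0,0,0,0,0],[75,-9,5,0,0,0,0],[75,-9,10,0,0,0,0],[75,-9,10,0,0,0,0]]]'

```text
time: 6.25
tool_pos: [459.6, 159.7, 209.7]
tcp_rot: [86.4, 89.4, -166.7]
ft_force: [0.5, -0.1, 0.1]
finger_gap: 60.2
```

```bash
python3 - <<'E'
from h import *
st(); inbed(); snap('wrist','w8'); snap('side','d8');st(); gob(-1,-.8,110)
a=cv2.imread('pics/d8.png'); cv2.imwrite('pics/d8z.png',cv2.resize(a[190:280,220:350],None,fx=5,fy=5,interpolation=cv2.INTER_CUBIC))
E
```

```text
t 6.25 p [459.6 159.7 209.7] jaw 106.88 xdir [-0.011 -0.003 -1.   ] F [ 0.5 -0.1  0.1] gap 60.2 q [ 13.1  -9.1 103.9  -0.   85.8 -93.8]
bed xyz -2.5 0.1 209.7
t 6.35 p [464.8 160.9 211.8] jaw 106.86 xdir [-0.005 -0.001 -1.   ] F [ 0.  -0.8 -0.1] gap 60.0 q [ 13.1  -8.7 103.3  -0.   85.6 -93.7]
shift cm [10.18, 0.33, -0.05] rv [0.01, 0.01, -0.27] rows 2.0
```

View pics/w8.png

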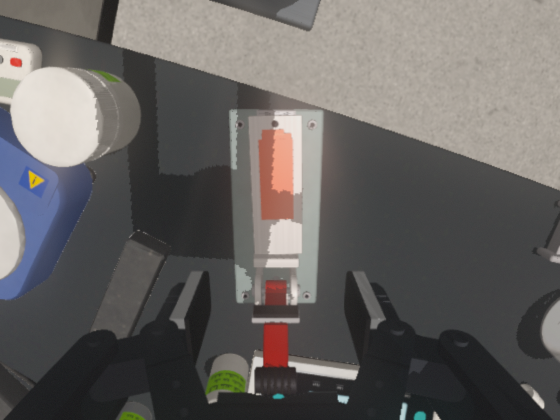

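View pics/d8z.png

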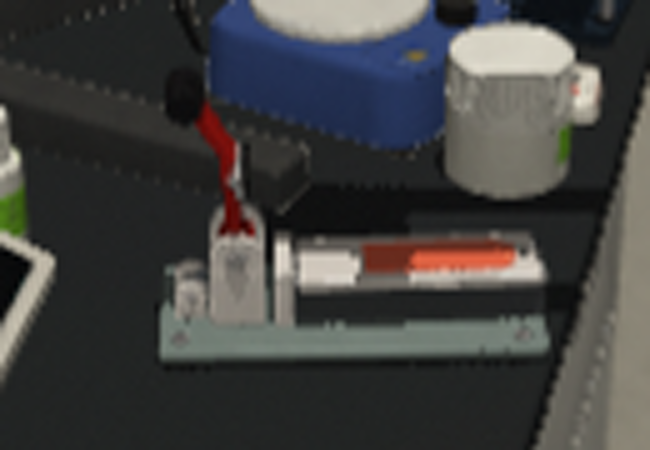

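```bash
python3 - <<'E'
from h import *
p,d,c=snap('wrist','w9'); st()
cv2.imwrite('pics/w9z.png',cv2.resize(p[100:320,215:340,::-1],None,fx=2.7,fy=2.7,interpolation=cv2.INTER_CUBIC))
m=(d>0)
uv=np.argwhere(m)[:,::-1]; W=pts(c,uv,d); a=np.radians(YAW)
q=W-O; bx=q[:,0]*np.cos(a)+q[:,1]*np.sin(a); by=-q[:,0]*np.sin(a)+q[:,1]*np.cos(a)
s=(abs(W[:,2]-42)<6)&(abs(bx)<62)&(abs(by)<40); print('plate pts',s.sum(),W[s,2].mean(),by[s].min(),by[s].max())
k=uv[s].astype(np.int32); rc=cv2.minAreaRect(k); bp=cv2.boxPoints(rc); print(rc)
Z=plane(c,bp,42); print(Z.round(1).tolist(),Z.mean(0))
E
```

```text
t 6.4 p [466.1 161.1 212.4] jaw 106.85 xdir [-0.004 -0.001 -1.   ] F [ 0.8 -0.3  0.1] gap 60.5 q [ 13.1  -8.5 103.2  -0.   85.6 -93.7]
plate pts 6684 43.003839299848636 -23.76216182342403 24.64080416074534
((275.5, 179.5), (133.0, 53.0), 90.0)
[[409.4, 119.9, 42.0], [396.3, 163.5, 42.0], [514.9, 202.2, 42.0], [529.8, 153.1, 42.0]] [462.60984024 159.67954302  42.        ]
```

View pics/w9z.png

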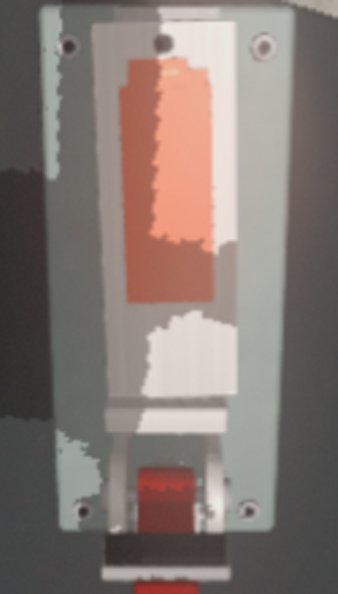

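```bash
python3 - <<'E'
from h import *
p,d,c=load('w9')
f=lambda L:[(215+a/2.7-.3,100+b/2.7-.3) for a,b in L]
def inb(W):
    a=np.radians(YAW);q=W-O; return np.c_[q[:,0]*np.cos(a)+q[:,1]*np.sin(a),-q[:,0]*np.sin(a)+q[:,1]*np.cos(a)].round(1).tolist()
print('plate',inb(plane(c,f([(92,24),(237,22),(237,396),(106,396)]),42)))
print('base',inb(plane(c,f([(40,8),(295,5),(274,530),(60,530)]),12)))
print('stop top',inb(plane(c,f([(105,407),(227,408)]),46)))
gob(-1,-.5,110); st()
E
```

```text
plate [[-65.7, -23.7], [-66.4, 22.3], [63.2, 25.2], [63.2, -21.8]]
base [[-69.9, -43.9], [-70.9, 44.4], [138.0, 44.5], [138.0, -44.5]]
stop top [[65.6, -22.0], [66.0, 21.4]]
shift cm [10.24, 0.48, -0.0] rv [0.0, 0.01, -0.21] rows 2.0
t 6.4 p [466.1 161.1 212.4] jaw 106.85 xdir [-0.004 -0.001 -1.   ] F [ 0.8 -0.3  0.1] gap 60.5 q [ 13.1  -8.5 103.2  -0.   85.6 -93.7]
```

servo_tool --commands '[[[45,5,0.48,0.08,0,0,-0.2],[45,10,0.48,0.08,0,0,-0.2],[45,14,0.48,0.08,0,0,-0.2],[45,17,0.48,0.08,0,0,-0.2],[45,18.5,0.48,0.08,0,0,-0.2],[45,18.5,0.48,0.08,0,0,-0.2],[45,18.5,0.48,0.08,0,0,-0.2]]]'

```text
time: 7.1
tool_pos: [461.2, 160.3, 27.2]
tcp_rot: [87.5, 89.9, -165.7]
ft_force: [0.1, -0.5, 0.7]
finger_gap: 70.2
```

```bash
python3 - <<'E'
from h import *
st(); inbed(); snap('wrist','w10');st();gob(-1,.3,18)
E
```

```text
t 7.1 p [461.2 160.3  27.2] jaw 106.85 xdir [-0.002 -0.    -1.   ] F [ 0.1 -0.5  0.7] gap 70.2 q [ 13.1   2.2 113.5  -0.   64.5 -93.7]
bed xyz -0.8 0.1 27.2
t 7.15 p [461.8 160.4  28. ] jaw 106.84 xdir [ 0. -0. -1.] F [ 0.9  0.1 -0.2] gap 70.2 q [ 13.1   2.1 113.5  -0.   64.5 -93.7]
shift cm [1.0, 0.08, 0.03] rv [-0.01, -0.0, -0.0] rows 0.2
```

View pics/w10.png

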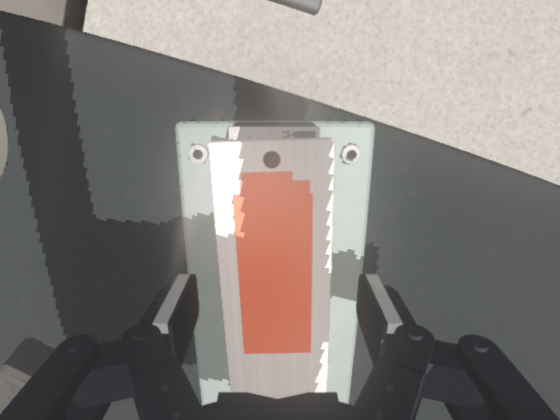

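servo_tool --commands '[[[45,0.95,0.05,0.03,0,0,0],[45,0.95,0.05,0.03,0,0,0],[150,0.95,0.05,0.03,0,0,0],[150,0.95,0.05,0.03,0,0,0],[150,0.95,0.05,0.03,0,0,0],[150,0.95,0.05,0.03,0,0,0],[150,0.95,0.05,0.03,0,0,0]]]' --force 40

```text
time: 7.85
tool_pos: [460.1, 160.2, 18.0]
tcp_rot: [95.9, 90.0, -157.2]
ft_force: [-2.0, -0.1, 5.8]
finger_gap: 45.2
```

```bash
python3 - <<'E'
from h import *
st(); inbed(); snap('wrist','w11');st()
E
```

```text
t 7.85 p [460.1 160.2  18. ] jaw 106.84 xdir [-0.001 -0.    -1.   ] F [-2.  -0.1  5.8] gap 45.2 q [ 13.2   2.8 113.9  -0.   63.3 -93.7]
bed xyz -1.9 0.4 18.0
t 7.9 p [460.1 160.2  18. ] jaw 106.84 xdir [-0.001 -0.    -1.   ] F [-1.7  0.8  6.1] gap 45.4 q [ 13.2   2.8 113.9  -0.   63.3 -93.7]
```

View pics/w11.png

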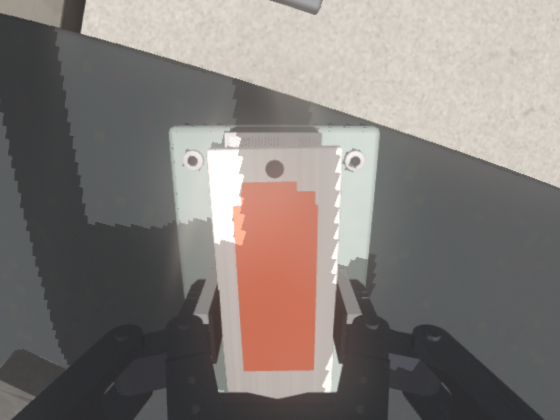

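servo_tool --commands '[[[150,-1,0,0,0,0,0],[150,-3,0,0,0,0,0],[150,-6,0,0,0,0,0],[150,-10,0,0,0,0,0],[150,-15,0,0,0,0,0],[150,-18,0,0,0,0,0],[150,-18,0,0,0,0,0]]]'

```text
time: 8.6
tool_pos: [462.9, 160.9, 203.8]
tcp_rot: [-94.4, 89.5, 12.5]
ft_force: [0.7, 0.3, -1.6]
finger_gap: 45.1
```

```bash
python3 - <<'E'
from h import *
st(); inbed(); snap('wrist','w12'); snap('side','d12'); snap('scene','s12')
p,d,c=load('scene0')
print('lead',plane(c,[(297,165),(285,150),(270,130)],120).round(0).tolist())
go([440,90,200],-5)
E
```

```text
t 8.6 p [462.9 160.9 203.8] jaw 106.84 xdir [ 0.008  0.002 -1.   ] F [ 0.7  0.3 -1.6] gap 45.1 q [ 13.2  -9.5 104.9  -0.   84.1 -93.7]
bed xyz 1.1 0.2 203.8
lead [[620.0, -54.0, 120.0], [695.0, -86.0, 120.0], [801.0, -135.0, 120.0]]
shift cm [-0.33, 3.88, -6.14] rv [111.84, -0.15, -0.11] rows 13.0
```

View pics/w12.png

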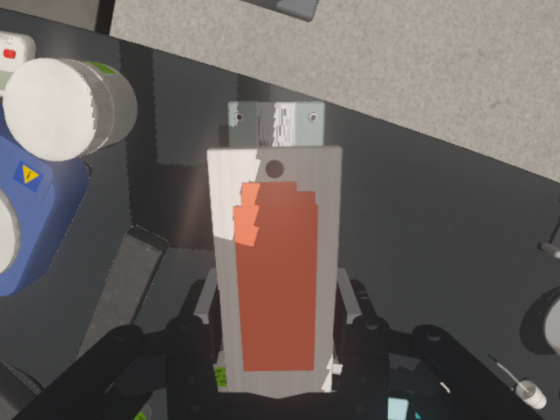

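View pics/d12.png

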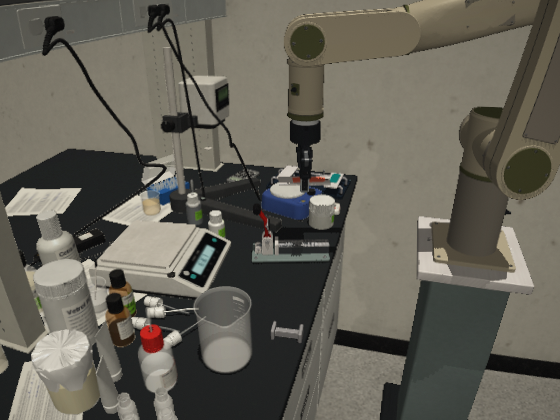

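View pics/s12.png

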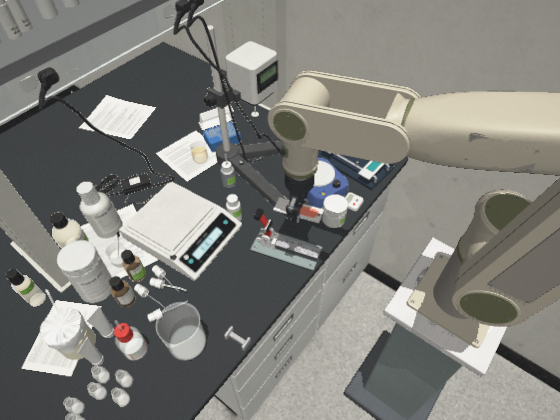

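```bash
python3 - <<'E'
from h import *
st(); go([440,-100,205],-5)
p,d,c=load('scene0')
# rack rough in scene0 already; pins etc later
E
```

```text
t 8.75 p [459.3 160.  196.6] jaw 106.84 xdir [-0.003 -0.001 -1.   ] F [-0.6  0.5 -1.1] gap 45.0 q [ 13.2  -9.2 105.4  -0.   84.  -93.7]
shift cm [-0.81, 9.39, -24.33] rv [111.84, -0.15, -0.11] rows 13.0
```

servo_tool --commands '[[[150,-0.8,0.7,-1.9,8.5,0,0],[150,-0.8,1.4,-3.8,17,0,0],[150,-0.8,2.2,-5.7,25.5,0,0],[150,-0.8,3,-7.6,34,0,0],[150,-0.8,3.7,-9.5,42.5,0,0],[150,-0.8,4.4,-11.4,51,0,0],[150,-0.8,5.2,-13.3,59.5,0,0],[150,-0.8,5.9,-15.2,68,0,0]]]'

```text
time: 9.55
tool_pos: [445.9, -3.0, 203.0]
tcp_rot: [141.7, 89.7, -179.8]
ft_force: [0.2, -0.2, -0.6]
finger_gap: 44.8
```

```bash
python3 - <<'E'
from h import *
st(); go([445,-120,205],-5)
E
```

```text
t 9.55 p [445.9  -3.  203. ] jaw 38.49 xdir [-0.006 -0.    -1.   ] F [ 0.2 -0.2 -0.6] gap 44.8 q [ -6.9 -16.  110.5  -0.   85.8 -45.4]
shift cm [-0.2, -9.1, -7.35] rv [43.49, -0.34, -0.1] rows 5.1
```

servo_tool --commands '[[[150,-0.2,-1.8,-1.5,8.5,0,0],[150,-0.2,-3.6,-3,17,0,0],[150,-0.2,-5.4,-4.4,25.5,0,0],[150,-0.2,-7.2,-5.9,34,0,0],[150,-0.2,-9.1,-7.3,42.5,0,0],[150,-0.2,-9.1,-7.3,43.5,0,0]]]'

```text
time: 10.15
tool_pos: [446.3, -120.8, 205.2]
tcp_rot: [-175.9, 89.7, 179.0]
ft_force: [-0.0, 0.1, -1.2]
finger_gap: 45.3
```

```bash
python3 - <<'E'
from h import *
st(); go([528,-275,230],-5)
E
```

```text
t 10.15 p [ 446.3 -120.8  205.2] jaw -5.07 xdir [-0.006  0.    -1.   ] F [-0.   0.1 -1.2] gap 45.3 q [-2.140e+01 -1.330e+01  1.081e+02 -1.000e-01  8.550e+01 -1.630e+01]
shift cm [-2.53, -14.64, 9.48] rv [-0.07, -0.32, 0.02] rows 3.5
```

servo_tool --commands '[[[150,-0.6,-3.6,2.3,0,0,0],[150,-1.2,-7.2,4.7,0,0,0],[150,-1.9,-10.9,7.1,0,0,0],[150,-2.5,-14.6,9.5,0,-0.3,0],[150,-2.5,-14.6,9.5,0,-0.3,0],[150,-2.5,-14.6,9.5,0,-0.3,0]]]'

```text
time: 10.75
tool_pos: [529.8, -271.8, 229.8]
tcp_rot: [101.7, 89.9, 97.0]
ft_force: [-0.4, -0.2, -1.1]
finger_gap: 45.2
```

```bash
python3 - <<'E'
from h import *
st(); snap('wrist','w13'); snap('scene','s13'); st()
a=cv2.imread('pics/s13.png'); cv2.imwrite('pics/s13z.png',cv2.resize(a[100:220,290:420],None,fx=5,fy=5,interpolation=cv2.INTER_CUBIC))
E
```

```text
t 10.75 p [ 529.8 -271.8  229.8] jaw -4.64 xdir [-0.     0.002 -1.   ] F [-0.4 -0.2 -1.1] gap 45.2 q [-32.1   6.9  86.1   0.1  87.1 -27.5]
t 10.85 p [ 529.8 -270.8  231. ] jaw -4.58 xdir [ 0.001  0.001 -1.   ] F [ 0.2 -0.2 -0.1] gap 45.0 q [-32.1   6.7  86.2   0.1  87.1 -27.5]
```

View pics/w13.png

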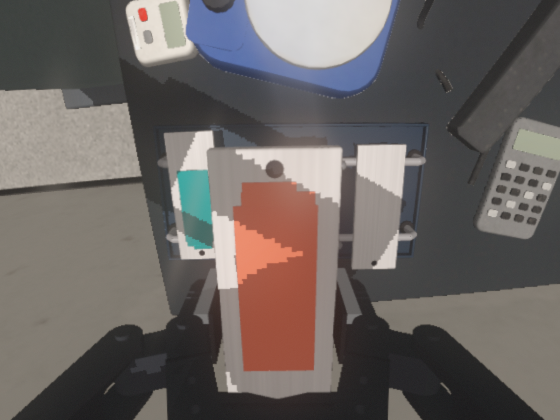

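View pics/s13z.png

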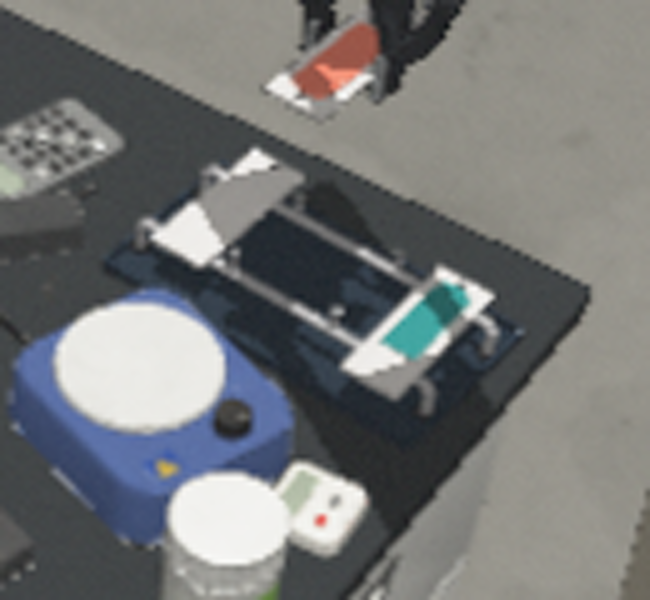

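```bash
python3 - <<'E'
from h import *
p,d,c=load('w13')
cv2.imwrite('pics/w13a.png',cv2.resize(p[115:280,145:225,::-1],None,fx=3.6,fy=3.6,interpolation=cv2.INTER_CUBIC))
cv2.imwrite('pics/w13b.png',cv2.resize(p[115:280,330:440,::-1],None,fx=3.6,fy=3.6,interpolation=cv2.INTER_CUBIC))
E
```

```text
(no output)
```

View pics/w13a.png

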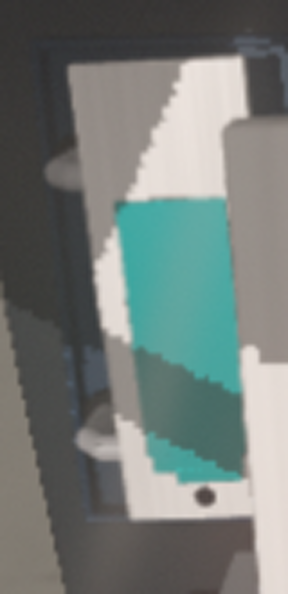

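View pics/w13b.png

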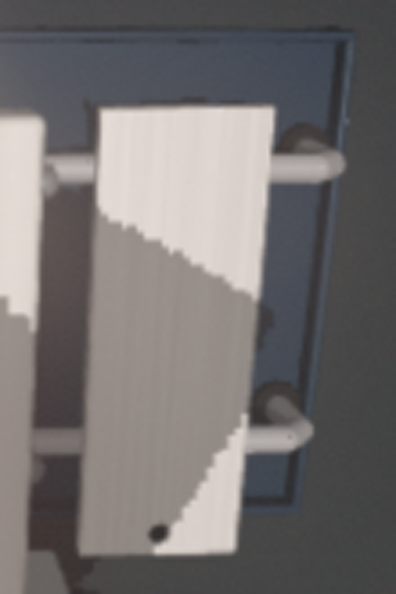

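```bash
python3 - <<'E'
from h import *
p,d,c=load('w13')
A=lambda L:[(145+a/3.6-.36,115+b/3.6-.36) for a,b in L]
B=lambda L:[(330+a/3.6-.36,115+b/3.6-.36) for a,b in L]
bare=plane(c,B([(97,106),(275,105),(238,551),(78,553)]),42); teal=plane(c,A([(68,66),(243,56),(252,518),(130,520)]),42)
print('bare',bare.round(1).tolist(),bare.mean(0).round(1)); print('teal',teal.round(1).tolist(),teal.mean(0).round(1))
def ax(P): v=(P[2]+P[3]-P[0]-P[1]); return np.degrees(np.arctan2(v[1],v[0])),np.linalg.norm(v)/2
print(ax(bare),ax(teal))
n=plane(c,A([(46,172)])+B([(345,166)]),32); f=plane(c,A([(77,440)])+B([(313,436)]),32)
for q in(n,f): v=q[1]-q[0]; print(q.round(1).tolist(),np.linalg.norm(v),np.degrees(np.arctan2(v[1],v[0])))
print('ctr',((n+f)/2).mean(0), 'sep',np.linalg.norm(n.mean(0)-f.mean(0)))
tc=plane(c,A([(36,40)])+B([(355,30)]),8); print('tray',tc.round(1).tolist(),np.linalg.norm(tc[1]-tc[0]),tc.mean(0), np.degrees(np.arctan2(*(tc[1]-tc[0])[[1,0]])))
uv=np.array([(230,170),(300,170),(280,300),(375,200)]);print(pts(c,uv,d).round(1).tolist())
E
```

```text
bare [[607.2, -240.6, 42.0], [654.1, -243.7, 42.0], [647.8, -373.9, 42.0], [600.4, -370.3, 42.0]] [ 627.4 -307.1   42. ]
teal [[428.7, -215.4, 42.0], [474.4, -217.0, 42.0], [458.8, -347.3, 42.0], [423.1, -345.3, 42.0]] [ 446.2 -281.3   42. ]
(np.float64(-92.86267264217427), np.float64(130.0947313609457)) (np.float64(-94.66711195242794), np.float64(130.4921859899272))
[[414.3, -244.0, 32.0], [677.6, -263.5, 32.0]] 264.07864956813154 -4.2263528077746795
[[408.5, -323.1, 32.0], [672.3, -343.4, 32.0]] 264.5758068664225 -4.3945229769506815
ctr [ 543.17188653 -293.52696693   32.        ] sep 79.70621978801573
tray [[409.6, -210.2, 8.0], [688.8, -229.6, 8.0]] 279.90779398363014 [ 549.21315794 -219.9324041     8.        ] -3.974142889533499
[[518.9, -211.9, 254.0], [542.8, -213.6, 254.9], [532.0, -264.4, 254.6], [625.0, -297.2, 41.0]]
```

```bash
cat >> h.py <<'E'
BB=np.array([543.2,-293.5,0]); RJ=-4.3
E
python3 - <<'E'
from h import *
st(); go(BB+[0,0,45],RJ)
E
```

```text
t 10.85 p [ 529.8 -270.8  231. ] jaw -4.58 xdir [ 0.001  0.001 -1.   ] F [ 0.2 -0.2 -0.1] gap 45.0 q [-32.1   6.7  86.2   0.1  87.1 -27.5]
shift cm [18.6, -2.18, 1.49] rv [-0.28, 0.07, -0.06] rows 3.8
```

servo_tool --commands '[[[150,4,-2.18,1.49,-0.3,0,0],[150,8,-2.18,1.49,-0.3,0,0],[150,12,-2.18,1.49,-0.3,0,0],[150,15,-2.18,1.49,-0.3,0,0],[150,17.5,-2.18,1.49,-0.3,0,0],[150,18.2,-2.18,1.49,-0.3,0,0],[150,18.2,-2.18,1.49,-0.3,0,0],[150,18.2,-2.18,1.49,-0.3,0,0]]]'

```text
time: 11.65
tool_pos: [545.2, -295.3, 52.4]
tcp_rot: [-16.7, 89.7, -21.0]
ft_force: [1.0, 0.1, -1.5]
finger_gap: 45.0
```

```bash
python3 - <<'E'
from h import *
st(); snap('wrist','w14'); st(); go(BB+[0,0,19],RJ)
E
```

```text
t 11.65 p [ 545.2 -295.3   52.4] jaw -4.31 xdir [ 0.005 -0.002 -1.   ] F [ 1.   0.1 -1.5] gap 45.0 q [-33.2  18.7  91.7   0.1  69.3 -28.9]
t 11.7 p [ 545.6 -295.8   52.9] jaw -4.32 xdir [ 0.006 -0.003 -1.   ] F [ 0.3 -0.2 -1.1] gap 44.8 q [-33.2  18.7  91.6   0.1  69.3 -28.9]
shift cm [3.39, 0.21, -0.28] rv [-0.02, 0.38, 0.13] rows 0.7
```

View pics/w14.png

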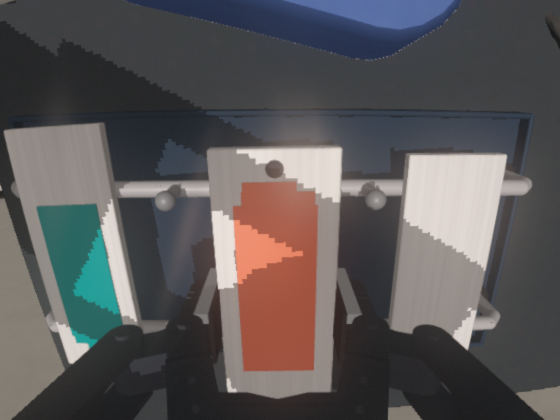

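servo_tool --commands '[[[150,1,0.2,-0.2,0,0.2,0],[150,2,0.2,-0.2,0,0.2,0],[150,2.7,0.2,-0.2,0,0.2,0],[150,3.1,0.2,-0.2,0,0.2,0],[150,3.3,0.2,-0.2,0,0.2,0],[150,3.4,0.2,-0.2,0,0.2,0],[150,3.4,0.2,-0.2,0,0.2,0]]]'

```text
time: 12.4
tool_pos: [542.7, -293.2, 17.9]
tcp_rot: [-113.5, 90.0, -117.9]
ft_force: [-7.7, 5.0, 14.2]
finger_gap: 44.8
```

```bash
python3 - <<'E'
from h import *
st(); go(BB+[0,0,18],RJ)
E
```

```text
t 12.4 p [ 542.7 -293.2   17.9] jaw -4.36 xdir [-0. -0. -1.] F [-7.7  5.  14.2] gap 44.8 q [-33.1  21.2  92.6  -0.   66.2 -28.8]
shift cm [-0.01, -0.03, 0.05] rv [-0.06, -0.01, 0.02] rows 0.0
```

servo_tool --commands '[[[150,-0.05,0,0,0,0,0],[60,-0.05,0,0,0,0,0],[60,-0.05,0,0,0,0,0],[60,-0.05,0,0,0,0,0],[60,-0.05,0,0,0,0,0],[60,-1.5,0,0,0,0,0],[60,-4,0,0,0,0,0],[60,-8,0,0,0,0,0]]]'

```text
time: 13.2
tool_pos: [540.8, -292.1, 95.4]
tcp_rot: [157.9, 89.7, 153.6]
ft_force: [0.4, -0.1, 0.7]
finger_gap: 65.5
```

```bash
python3 - <<'E'
from h import *
st(); go([627.4,-307,170],-3.5)
E
```

```text
t 13.2 p [ 540.8 -292.1   95.4] jaw -4.36 xdir [-0.004  0.002 -1.   ] F [ 0.4 -0.1  0.7] gap 65.5 q [-33.1  15.7  90.5  -0.   74.1 -28.8]
shift cm [-7.5, -0.82, 8.72] rv [-0.86, -0.24, -0.1] rows 2.3
```

servo_tool --commands '[[[60,-3.5,0,0,0,0,0],[60,-7,-0.4,4,-0.4,0,0],[60,-7.5,-0.8,8.6,-0.8,0,0],[60,-7.5,-0.8,8.6,-0.8,0,0],[60,-7.5,-0.8,8.6,-0.8,0,0],[60,-7.5,-0.8,8.6,-0.8,0,0]]]'

```text
time: 13.8
tool_pos: [626.9, -307.4, 171.5]
tcp_rot: [-157.4, 89.9, -161.0]
ft_force: [0.6, 0.6, 0.0]
finger_gap: 65.3
```

```bash
python3 - <<'E'
from h import *
st(); snap('wrist','w15'); st(); go([627.4,-307,60],-3.5)
E
```

```text
t 13.8 p [ 626.9 -307.4  171.5] jaw -3.56 xdir [-0.001 -0.    -1.   ] F [0.6 0.6 0. ] gap 65.3 q [-30.3  24.4  71.5  -0.   84.2 -26.7]
t 13.85 p [ 626.7 -307.5  171.7] jaw -3.58 xdir [-0.001 -0.    -1.   ] F [ 0.1  0.8 -0.5] gap 65.5 q [-30.3  24.3  71.5  -0.   84.1 -26.7]
shift cm [11.17, 0.06, 0.07] rv [-0.08, -0.03, 0.03] rows 2.2
```

View pics/w15.png

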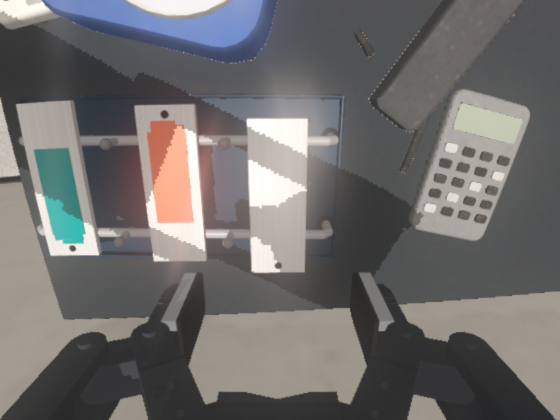

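```bash
python3 - <<'E'
from h import *
p,d,c=load('w15')
def ax(P): v=(P[2]+P[3]-P[0]-P[1]); return np.degrees(np.arctan2(v[1],v[0])).round(2),(np.linalg.norm(v)/2).round(1),np.linalg.norm(P[1]-P[0]).round(1),np.linalg.norm(P[3]-P[2]).round(1)
for n,L in(('bare',[(248.5,119),(307,119),(305,273),(250,273)]),('coat',[(137.5,106),(193,105),(206,261),(152.5,263)])):
    P=plane(c,L,42); print(n,P.round(1).tolist(),P.mean(0).round(1),ax(P))
q=plane(c,[(107,144),(225,143),(229,243),(120,240)],54); print('pins',q.round(1).tolist(),q.mean(0))
cv2.imwrite('pics/w15z.png',cv2.resize(p[90:285,120:345,::-1],None,fx=3,fy=3,interpolation=cv2.INTER_CUBIC))
E
```

```text
bare [[609.7, -242.1, 42.0], [653.6, -244.8, 42.0], [647.2, -374.9, 42.0], [599.5, -371.9, 42.0]] [ 627.5 -308.4   42. ] (np.float64(-93.63), np.float64(130.2), np.float64(44.0), np.float64(47.8))
coat [[526.8, -226.4, 42.0], [569.1, -229.0, 42.0], [562.7, -358.1, 42.0], [515.5, -357.5, 42.0]] [ 543.5 -292.8   42. ] (np.float64(-93.9), np.float64(130.4), np.float64(42.4), np.float64(47.2))
pins [[503.2, -251.6, 54.0], [592.0, -257.3, 54.0], [586.5, -337.2, 54.0], [497.3, -329.4, 54.0]] [ 544.7516783  -293.86051206   54.        ]
```

View pics/w15z.png

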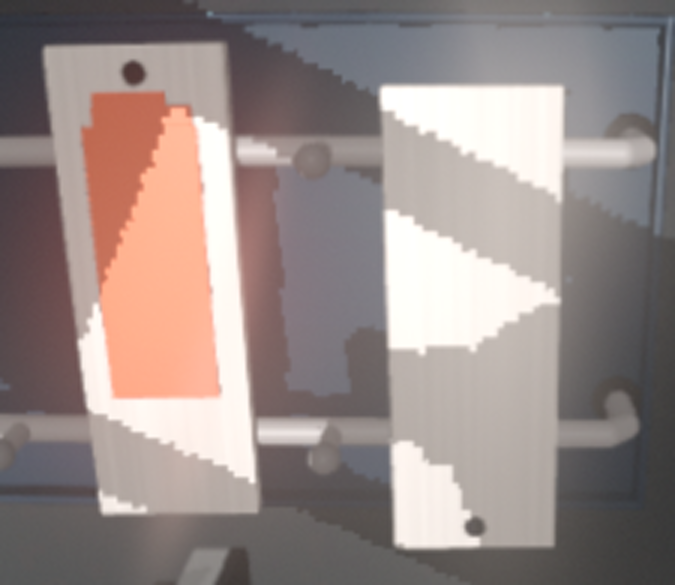

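servo_tool --commands '[[[66,4,-0.05,0.08,0.15,0,0],[66,8,-0.05,0.08,0.15,0,0],[66,11,-0.05,0.08,0.15,0,0],[66,13,-0.05,0.08,0.15,0,0],[66,14,-0.05,0.08,0.15,0,0],[66,14.3,-0.05,0.08,0.15,0,0],[66,14.3,-0.05,0.08,0.15,0,0],[66,14.3,-0.05,0.08,0.15,0,0]]]'

```text
time: 14.65
tool_pos: [629.5, -309.0, 30.7]
tcp_rot: [-35.9, 89.8, -39.6]
ft_force: [0.0, -0.3, 0.7]
finger_gap: 63.5
```

```bash
python3 - <<'E'
from h import *
st(); snap('wrist','w16'); st(); go([627.5,-308,18],-3.5)
E
```

```text
t 14.65 p [ 629.5 -309.    30.7] jaw -3.71 xdir [ 0.003 -0.002 -1.   ] F [ 0.  -0.3  0.7] gap 63.5 q [-30.3  31.7  77.1  -0.   71.  -26.6]
t 14.7 p [ 629.6 -309.    30.7] jaw -3.71 xdir [ 0.003 -0.002 -1.   ] F [ 0.6  0.8 -0.2] gap 63.4 q [-30.3  31.7  77.1  -0.   71.  -26.6]
shift cm [1.27, 0.09, -0.22] rv [-0.21, 0.16, 0.12] rows 0.3
```

View pics/w16.png

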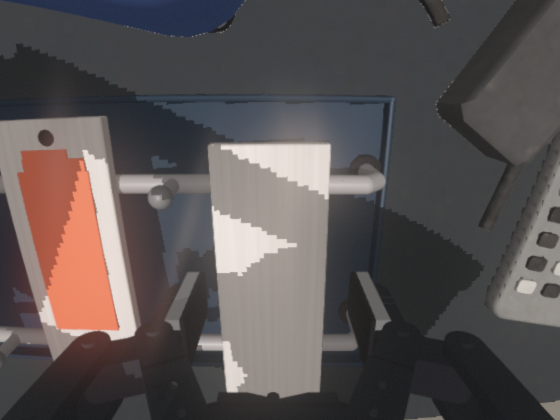

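servo_tool --commands '[[[66,0.8,0.08,-0.2,-0.2,0.1,0],[66,1.2,0.08,-0.2,-0.2,0.1,0],[66,1.2,0.08,-0.2,-0.2,0.1,0],[150,1.2,0.08,-0.2,-0.2,0.1,0],[150,1.2,0.08,-0.2,-0.2,0.1,0],[150,1.2,0.08,-0.2,-0.2,0.1,0],[150,1.2,0.08,-0.2,-0.2,0.1,0]]]' --force 40

```text
time: 15.4
tool_pos: [626.6, -307.4, 16.5]
tcp_rot: [-157.9, 89.9, -161.4]
ft_force: [0.7, -0.2, -1.0]
finger_gap: 45.0
```

```bash
python3 - <<'E'
from h import *
st()
E
```

```text
t 15.4 p [ 626.6 -307.4   16.5] jaw -3.51 xdir [-0.002 -0.001 -1.   ] F [ 0.7 -0.2 -1. ] gap 45.0 q [-30.3  32.5  77.7  -0.1  69.9 -26.8]
```

servo_tool --commands '[[[150,-1,0,0,0,0,0],[150,-4,0,0,0,0,0],[150,-8,0,0,0,0,0],[150,-12,0,0,0,0,0],[150,-16,0,0,0,0,0],[150,-19,0,0,0,0,0],[150,-19,0,0,0,0,0]]]'

```text
time: 16.1
tool_pos: [629.7, -308.9, 215.2]
tcp_rot: [-34.2, 89.4, -37.7]
ft_force: [-0.2, -0.0, 0.9]
finger_gap: 45.1
```

```bash
python3 - <<'E'
from h import *
st(); snap('wrist','w17'); st(); go([450,-160,205],-3.5)
E
```

```text
t 16.1 p [ 629.7 -308.9  215.2] jaw -3.5 xdir [ 0.008 -0.006 -1.   ] F [-0.2 -0.   0.9] gap 45.1 q [-30.3  23.   68.7  -0.1  87.7 -26.8]
t 16.15 p [ 628.7 -308.3  211.7] jaw -3.51 xdir [ 0.005 -0.004 -1.   ] F [-0.6 -0.3 -1.8] gap 45.2 q [-30.3  23.2  68.9  -0.1  87.6 -26.8]
shift cm [0.52, 13.71, -18.74] rv [-0.01, 0.29, 0.23] rows 4.6
```

View pics/w17.png

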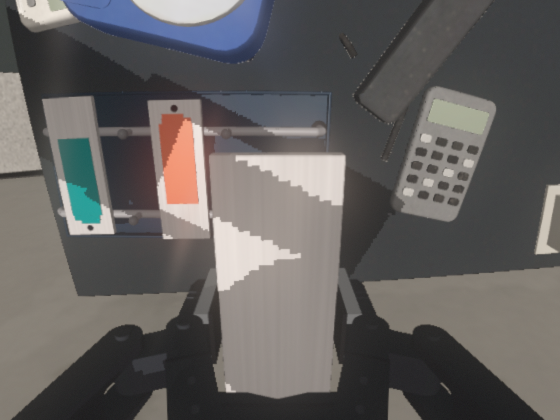

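servo_tool --commands '[[[150,0.5,2.3,-3.1,0,0,0],[150,0.5,4.6,-6.2,0,0,0],[150,0.5,6.9,-9.3,0,0,0],[150,0.5,9.2,-12.4,0,0,0],[150,0.5,11.5,-15.6,0,0,0],[150,0.5,13.7,-18.7,0,0,0],[150,0.5,13.7,-18.7,0,0,0]]]'

```text
time: 16.85
tool_pos: [444.4, -155.9, 199.2]
tcp_rot: [164.7, 89.6, 161.3]
ft_force: [0.8, -0.3, -1.4]
finger_gap: 44.9
```

```bash
python3 - <<'E'
from h import *
st(); go(bed(-20,0,200),YAW+90)
E
```

```text
t 16.85 p [ 444.4 -155.9  199.2] jaw -3.44 xdir [-0.007  0.002 -1.   ] F [ 0.8 -0.3 -1.4] gap 44.9 q [-25.5 -11.6 107.2  -0.   84.8 -22.1]
shift cm [-0.01, 30.99, -2.02] rv [-110.29, -0.15, -0.44] rows 12.8
```

servo_tool --commands '[[[150,-0.3,2.4,-0.1,-8.5,0,0],[150,-0.3,4.8,-0.3,-17,0,0],[150,-0.3,7.2,-0.5,-25.5,0,0],[150,-0.3,9.6,-0.7,-34,0,0],[150,-0.3,12,-0.9,-42.5,0,0],[150,-0.3,14.4,-1.1,-51,0,0],[150,-0.3,16.8,-1.3,-59.5,0,0],[150,-0.3,19.2,-1.4,-68,0,0]]]'

```text
time: 17.65
tool_pos: [446.0, 34.3, 203.8]
tcp_rot: [126.2, 89.8, -169.0]
ft_force: [0.7, -0.1, -0.4]
finger_gap: 45.0
```

```bash
python3 - <<'E'
from h import *
st(); go(bed(-20,0,200),YAW+90)
E
```

```text
t 17.65 p [446.   34.3 203.8] jaw 64.83 xdir [-0.003 -0.001 -1.   ] F [ 0.7 -0.1 -0.4] gap 45.0 q [ -2.1 -16.  110.4  -0.   85.7 -67. ]
shift cm [0.37, 5.4, 10.76] rv [-42.02, -0.05, -0.17] rows 4.9
```

servo_tool --commands '[[[150,0,1.1,2.1,-8.4,0,0],[150,0,2.2,4.3,-16.8,0,0],[150,0,3.3,6.5,-25.2,0,0],[150,0,4.4,8.6,-33.6,0,0],[150,0,5.4,10.7,-42,0,0],[150,0,5.4,10.7,-42,0,0],[150,0,5.4,10.7,-42,0,0]]]'

```text
time: 18.35
tool_pos: [443.4, 153.2, 203.8]
tcp_rot: [96.6, 89.8, -156.9]
ft_force: [0.0, -0.1, -0.5]
finger_gap: 45.3
```

```bash
python3 - <<'E'
from h import *
st(); inbed(); snap('wrist','w18'); s=cur(); st()
p,d,c=load('w18')
cv2.imwrite('pics/w18z.png',cv2.resize(p[90:400,195:355,::-1],None,fx=1.9,fy=1.9,interpolation=cv2.INTER_CUBIC))
m=(d>0)&(d<200); print(m.sum())
gob(-8,0,60)
E
```

```text
t 18.35 p [443.4 153.2 203.8] jaw 106.43 xdir [-0.003 -0.001 -1.   ] F [ 0.  -0.1 -0.5] gap 45.3 q [ 12.8 -12.2 107.3  -0.   85.1 -93.6]
bed xyz -19.9 -1.5 203.8
t 18.4 p [443.6 152.7 203.9] jaw 106.37 xdir [-0.003 -0.001 -1.   ] F [-0.3 -0.1  0.2] gap 45.0 q [ 12.8 -12.3 107.3  -0.   85.1 -93.6]
63414
shift cm [14.39, -1.23, 0.22] rv [-0.48, -0.03, -0.17] rows 2.9
```

View pics/w18.png

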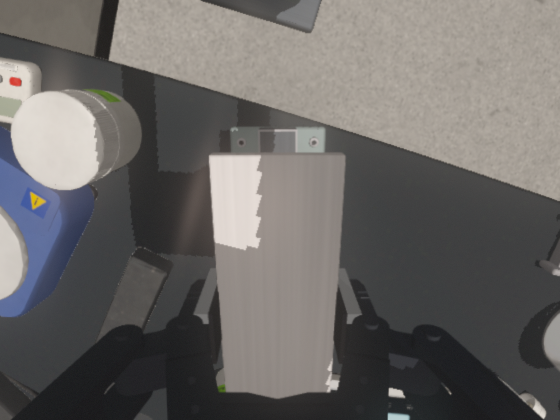

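```bash
python3 - <<'E'
from h import *
a=np.radians(YAW)
def rel(c,uv,dz):
    # camera pose -> TCP offset: use known rigid offset: estimate cam->tool from current
    pass
p0,R0,s=cur(); C=np.array(r.calibration('wrist')['pose']); off=R0.inv().apply(C[:3,3]-p0); Rc=R0.inv()*Ro.from_matrix(C[:3,:3])
print('cam in tool',off.round(1))
for f,uv,dz in(('w12',[(207.5,148),(341.5,147)],24),('w18',[(210,154),(344,153)],25.5)):
    _,_,c=load(f); K={k:c[k] for k in('fx','fy','cx','cy','dist')}
    T=np.eye(4);T[:3,:3]=Rc.as_matrix();T[:3,3]=off;K['pose']=T
    o,v,_=rays(K,uv); # plane tool x=-dz
    P=o+v*((-dz-o[0])/v[:,0])[:,None]; print(f,P.round(1).tolist())
E
```

```text
cam in tool [-143.3   83.4    0.8]
w12 [[-24.0, 64.6, -22.7], [-24.0, 64.9, 22.5]]
w18 [[-25.5, 62.8, -21.6], [-25.5, 63.2, 23.2]]
```

servo_tool --commands '[[[150,3,-1,0.2,-0.5,0,0],[150,6.5,-1,0.2,-0.5,0,0],[150,10,-1,0.2,-0.5,0,0],[150,12.5,-1,0.2,-0.5,0,0],[150,14.2,-1,0.2,-0.5,0,0],[150,14.2,-1,0.2,-0.5,0,0],[150,14.2,-1,0.2,-0.5,0,0]]]'

```text
time: 19.1
tool_pos: [452.6, 157.2, 62.8]
tcp_rot: [93.8, 89.9, -159.3]
ft_force: [-0.0, -0.5, -1.2]
finger_gap: 45.3
```

```bash
python3 - <<'E'
from h import *
st(); inbed(); snap('wrist','w19'); st(); gob(-10,0,22)
E
```

```text
t 19.1 p [452.6 157.2  62.8] jaw 106.87 xdir [-0.002 -0.001 -1.   ] F [-0.  -0.5 -1.2] gap 45.3 q [ 13.   -2.4 113.8  -0.   68.7 -93.8]
bed xyz -9.9 -0.4 62.8
t 19.15 p [453.4 157.5  63.6] jaw 106.9 xdir [-0. -0. -1.] F [0.8 0.7 0.3] gap 45.0 q [ 13.   -2.5 113.8  -0.   68.7 -93.8]
shift cm [4.16, 0.09, 0.03] rv [0.05, -0.01, -0.03] rows 0.8
```

View pics/w19.png

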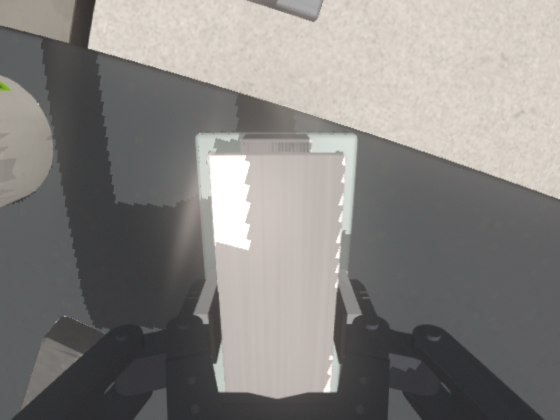

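servo_tool --commands '[[[150,1.5,0.05,0.03,0,0,0],[150,3,0.05,0.03,0,0,0],[150,3.8,0.05,0.03,0,0,0],[150,4.3,0.05,0.03,0,0,0],[150,4.3,0.05,0.03,0,0,0],[150,4.3,0.05,0.03,0,0,0]]]'

```text
time: 19.75
tool_pos: [452.5, 158.1, 20.3]
tcp_rot: [98.9, 90.0, -154.1]
ft_force: [-0.3, -0.4, 0.0]
finger_gap: 45.0
```

```bash
python3 - <<'E'
from h import *
st(); inbed(); gob(-4,0,18)
E
```

```text
t 19.75 p [452.5 158.1  20.3] jaw 106.99 xdir [-0.001 -0.    -1.   ] F [-0.3 -0.4  0. ] gap 45.0 q [ 13.1   1.4 115.1  -0.   63.6 -93.8]
bed xyz -9.8 0.6 20.3
shift cm [0.23, -0.58, -0.06] rv [0.14, -0.01, -0.04] rows 0.1
```

servo_tool --commands '[[[150,0.15,-0.2,-0.05,0,0,0],[150,0.2,-0.4,-0.05,0,0,0],[150,0.25,-0.6,-0.05,0,0,0],[150,0.25,-0.7,-0.05,0,0,0],[150,0.25,-0.75,-0.05,0,0,0],[150,0.25,-0.8,-0.05,0,0,0]]]'

```text
time: 20.35
tool_pos: [459.7, 159.9, 17.0]
tcp_rot: [91.6, 89.9, -161.4]
ft_force: [-0.1, 1.4, -1.1]
finger_gap: 44.9
```

```bash
python3 - <<'E'
from h import *
st(); inbed(); snap('wrist','w20'); st(); inbed()
E
```

```text
t 20.35 p [459.7 159.9  17. ] jaw 107.0 xdir [-0.002 -0.001 -1.   ] F [-0.1  1.4 -1.1] gap 44.9 q [ 13.1   2.9 113.9  -0.   63.3 -93.8]
bed xyz -2.4 0.2 17.0
t 20.4 p [459.7 159.9  17. ] jaw 106.99 xdir [-0.002 -0.001 -1.   ] F [-0.1  0.2 -1.4] gap 45.0 q [ 13.1   2.9 113.9  -0.   63.3 -93.8]
bed xyz -2.3 0.2 17.0
```

Not yet in contact; advancing in 1 mm steps.

servo_tool --commands '[[[150,0.02,-0.1,0,0,0,0],[150,0.02,-0.15,0,0,0,0],[150,0.02,-0.2,0,0,0,0],[150,0.02,-0.2,0,0,0,0]]]'

```text
time: 20.8
tool_pos: [460.6, 160.2, 16.5]
tcp_rot: [89.2, 89.8, -163.8]
ft_force: [-5.3, -1.1, 2.1]
finger_gap: 45.2
```

```bash
python3 - <<'E'
from h import *
st(); inbed()
E
```

```text
t 20.8 p [460.6 160.2  16.5] jaw 106.99 xdir [-0.004 -0.001 -1.   ] F [-5.3 -1.1  2.1] gap 45.2 q [ 13.2   3.2 113.7  -0.   63.3 -93.8]
bed xyz -1.4 0.2 16.5
```

servo_tool --commands '[[[150,0.04,-0.08,0,0,0,0],[150,0.06,-0.1,0,0,0,0],[150,0.06,-0.1,0,0,0,0]]]'

```text
time: 21.1
tool_pos: [460.6, 160.2, 16.3]
tcp_rot: [90.7, 89.6, -162.2]
ft_force: [-14.0, -3.9, 14.5]
finger_gap: 44.7
```

```bash
python3 - <<'E'
from h import *
st(); inbed(); snap('wrist','w21')
E
```

```text
t 21.1 p [460.6 160.2  16.3] jaw 107.0 xdir [-0.006 -0.002 -1.   ] F [-14.   -3.9  14.5] gap 44.7 q [ 13.2   3.4 113.5  -0.   63.4 -93.8]
bed xyz -1.4 0.2 16.3
```

View pics/w21.png

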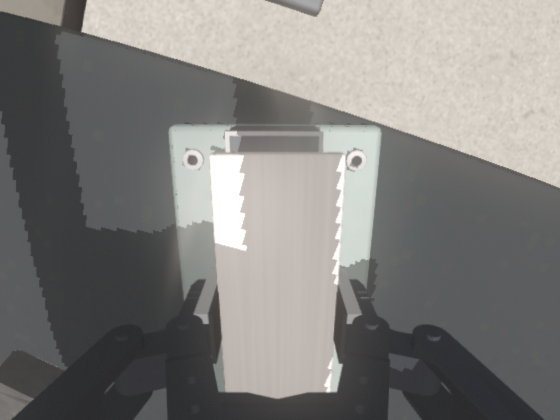

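servo_tool --commands '[[[60,0,0,0,0,0,0],[60,0,0,0,0,0,0],[60,0,0,0,0,0,0],[60,0,0,0,0,0,0],[60,-2,0.2,0,0,0,0],[60,-6,0.4,0,0,0,0],[60,-10.5,0.4,0,0,0,0],[60,-15,0.4,0,0,0,0]]]'

```text
time: 21.95
tool_pos: [458.5, 159.5, 167.6]
tcp_rot: [89.5, 89.9, -163.5]
ft_force: [1.4, 0.7, 0.1]
finger_gap: 65.3
```

servo_tool --commands '[[[75,-4,0,0,0,0,0],[75,-4,0,0,0,0,0],[75,-4,0,0,0,0,0]]]'

```text
time: 22.25
tool_pos: [460.0, 159.9, 207.5]
tcp_rot: [-100.3, 89.9, 6.7]
ft_force: [0.3, -0.6, -0.3]
finger_gap: 60.6
```

```bash
python3 - <<'E'
from h import *
st(); inbed(); p,d,c=snap('wrist','w22'); st();inbed()
cv2.imwrite('pics/w22z.png',cv2.resize(p[90:330,205:345,::-1],None,fx=2.5,fy=2.5,interpolation=cv2.INTER_CUBIC))
E
```

```text
t 22.25 p [460.  159.9 207.5] jaw 106.99 xdir [ 0.001  0.    -1.   ] F [ 0.3 -0.6 -0.3] gap 60.6 q [ 13.1  -9.7 104.7  -0.   84.9 -93.8]
bed xyz -2.1 0.1 207.5
t 22.3 p [458.9 159.7 205.8] jaw 106.99 xdir [-0.002 -0.001 -1.   ] F [-0.3 -0.2 -1.5] gap 60.2 q [ 13.1  -9.6 104.8  -0.   84.9 -93.8]
bed xyz -3.2 0.2 205.8
```

View pics/w22.png

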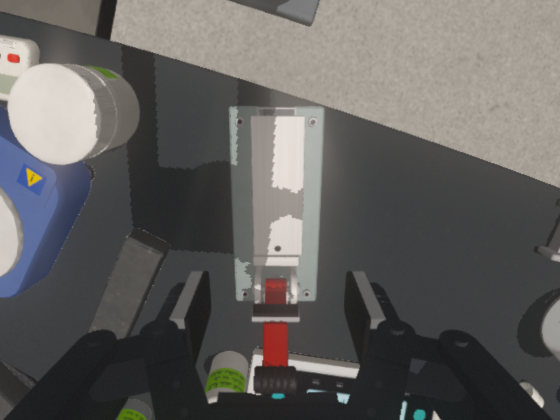

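View pics/w22z.png

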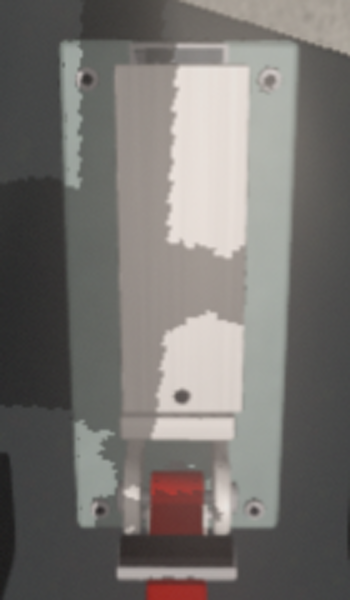

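```bash
python3 - <<'E'
from h import *
p,d,c=load('w22')
f=lambda L:[(205+a/2.5-.3,90+b/2.5-.3) for a,b in L]
def inb(W):
    a=np.radians(YAW);q=W-O; return np.c_[q[:,0]*np.cos(a)+q[:,1]*np.sin(a),-q[:,0]*np.sin(a)+q[:,1]*np.cos(a)].round(1).tolist()
print('plate',inb(plane(c,f([(115,66),(249,65),(241,413),(120,413)]),42)))
print('base',inb(plane(c,f([(60,42),(297,42),(276,527),(80,527)]),12)))
print('stop top',inb(plane(c,f([(121,417),(235,417)]),46)))
# barrel
print('rail end',inb(plane(c,f([(132,45),(228,45)]),36)))
print('barrel',inb(plane(c,[(276,368)],152)),inb(plane(c,[(276,378)],142)))
st(); gob(119,-.5,200)
E
```

```text
plate [[-63.6, -21.5], [-64.0, 23.9], [66.5, 24.3], [66.6, -22.4]]
base [[-70.2, -43.9], [-70.4, 43.8], [137.8, 43.8], [138.0, -43.8]]
stop top [[66.3, -21.7], [66.2, 21.8]]
rail end [[-70.2, -16.0], [-70.3, 17.0]]
barrel [[102.4, 0.4]] [[121.8, 0.4]]
t 22.3 p [458.9 159.7 205.8] jaw 106.99 xdir [-0.002 -0.001 -1.   ] F [-0.3 -0.2 -1.5] gap 60.2 q [ 13.1  -9.6 104.8  -0.   84.9 -93.8]
shift cm [0.55, -12.22, -0.1] rv [0.14, -0.0, -0.11] rows 2.4
```

servo_tool --commands '[[[75,0.3,-4,-0.05,0.1,0,0],[75,0.3,-8,-0.05,0.1,0,0],[75,0.3,-12.2,-0.05,0.1,0,0],[75,0.3,-12.3,-0.05,0.1,0,0],[75,0.3,-12.3,-0.05,0.1,0,0],[75,0.3,-12.3,-0.05,0.1,0,0]]]'

```text
time: 22.9
tool_pos: [575.5, 194.8, 201.6]
tcp_rot: [89.3, 89.7, -163.8]
ft_force: [-0.8, -0.9, 0.4]
finger_gap: 60.2
```

```bash
python3 - <<'E'
from h import *
st(); inbed(); p,d,c=snap('wrist','w23'); st();inbed(); gob(120.5,-.2,121)
E
```

```text
t 22.9 p [575.5 194.8 201.6] jaw 106.9 xdir [-0.004 -0.001 -1.   ] F [-0.8 -0.9  0.4] gap 60.2 q [ 13.9   9.7  85.9  -0.   84.6 -93. ]
bed xyz 118.6 0.1 201.6
t 22.95 p [575.7 194.9 202.5] jaw 106.89 xdir [-0.003 -0.001 -1.   ] F [-0.2  0.3  0.4] gap 60.5 q [ 13.9   9.6  85.9  -0.   84.6 -93. ]
bed xyz 118.8 0.1 202.5
shift cm [8.15, -0.19, -0.03] rv [0.04, 0.0, -0.17] rows 1.6
```

View pics/w23.png

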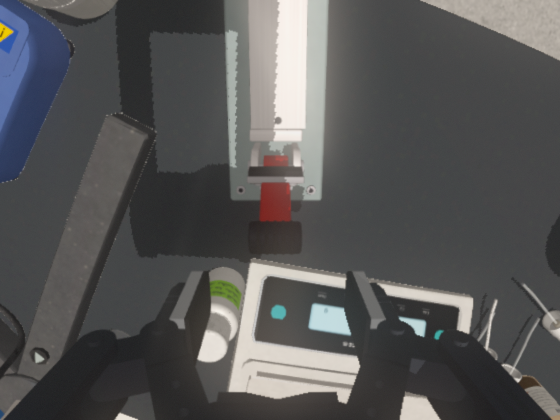

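```bash
python3 - <<'E'
from h import *
p,d,c=load('w23')
def inb(W):
    a=np.radians(YAW);q=W-O; return np.c_[q[:,0]*np.cos(a)+q[:,1]*np.sin(a),-q[:,0]*np.sin(a)+q[:,1]*np.cos(a),W[:,2]].round(1).tolist()
print(inb(pts(c,[(275,228),(275,237),(275,245)],d)), inb(plane(c,[(249,237),(301,237)],148)))
print(inb(plane(c,[(215,330)],104)),inb(pts(c,[(215,330),(300,300)],d)))
E
```

```text
[[113.7, -0.3, 148.5], [117.4, -0.3, 153.6], [122.7, -0.3, 153.2]] [[119.8, -16.0, 148.0], [119.8, 15.4, 148.0]]
[[221.7, -50.1, 104.0]] [[224.3, -50.8, 100.7], [231.4, 23.7, 44.3]]
```

servo_tool --commands '[[[75,3,-0.12,-0.03,0,0,-0.1],[75,6,-0.12,-0.03,0,0,-0.1],[75,7.6,-0.12,-0.03,0,0,-0.1],[75,7.9,-0.12,-0.03,0,0,-0.1],[75,7.9,-0.12,-0.03,0,0,-0.1]]]'

```text
time: 23.45
tool_pos: [577.6, 195.1, 124.6]
tcp_rot: [-122.3, 90.0, -15.4]
ft_force: [-0.2, -0.1, -0.0]
finger_gap: 60.4
```

```bash
python3 - <<'E'
from h import *
st(); inbed(); gob(120.5,-.2,121); p,d,c=snap('wrist','w24')
E
```

```text
t 23.45 p [577.6 195.1 124.6] jaw 106.89 xdir [ 0. -0. -1.] F [-0.2 -0.1 -0. ] gap 60.4 q [ 13.9  13.1  90.3  -0.   76.6 -93. ]
bed xyz 120.7 -0.3 124.6
shift cm [0.36, 0.02, 0.01] rv [0.04, -0.0, 0.0] rows 0.1
```

View pics/w24.png

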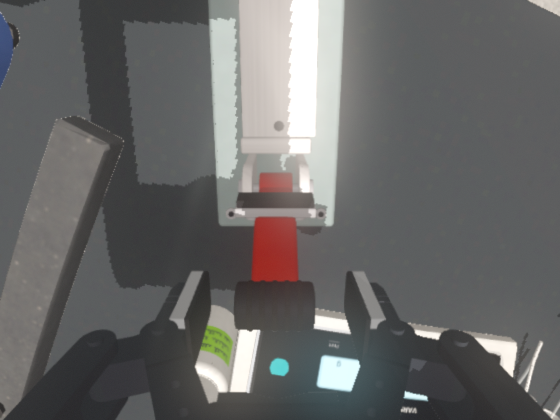

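servo_tool --commands '[[[75,0.35,0,0,0,0,0],[200,0.35,0,0,0,0,0],[200,0.35,0,0,0,0,0],[200,0.35,0,0,0,0,0],[200,0.35,0,0,0,0,0],[200,0.35,0,0,0,0,0]]]' --force 35

```text
time: 24.1
tool_pos: [578.7, 194.3, 121.6]
tcp_rot: [-141.9, 89.9, -35.0]
ft_force: [-0.9, -4.5, 3.8]
finger_gap: 31.3
```

```bash
python3 - <<'E'
from h import *
st(); inbed(); snap('wrist','w25')
a0=np.arctan2(18,-90); rad=np.hypot(90,18)
P=lambda th:np.array([95+rad*np.cos(a0-th),54+rad*np.sin(a0-th)])
for s in (1.65,1.05,.45):
  for th in s-.075*np.arange(1,9):
    d=P(th)-P(s); print(round(th,3),'tx',round(-d[1]/10,2),'ty',round(-d[0]/10,2))
  print()
E
```

```text
t 24.1 p [578.7 194.3 121.6] jaw 106.86 xdir [ 0.001 -0.001 -1.   ] F [-0.9 -4.5  3.8] gap 31.3 q [ 13.8  13.3  90.4  -0.1  76.2 -93. ]
bed xyz 121.5 -1.3 121.6
1.575 tx -0.16 ty 0.67
1.5 tx -0.28 ty 1.35
1.425 tx -0.34 ty 2.03
1.35 tx -0.35 ty 2.72
1.275 tx -0.3 ty 3.41
1.2 tx -0.21 ty 4.09
1.125 tx -0.07 ty 4.76
1.05 tx 0.13 ty 5.42

0.975 tx 0.24 ty 0.64
0.9 tx 0.53 ty 1.27
0.825 tx 0.87 ty 1.87
0.75 tx 1.25 ty 2.44
0.675 tx 1.67 ty 2.98
0.6 tx 2.14 ty 3.49
0.525 tx 2.63 ty 3.97
0.45 tx 3.17 ty 4.4

0.375 tx 0.56 ty 0.39
0.3 tx 1.16 ty 0.75
0.225 tx 1.77 ty 1.05
0.15 tx 2.41 ty 1.31
0.075 tx 3.07 ty 1.52
0.0 tx 3.74 ty 1.68
-0.075 tx 4.41 ty 1.79
-0.15 tx 5.1 ty 1.85
```

View pics/w25.png

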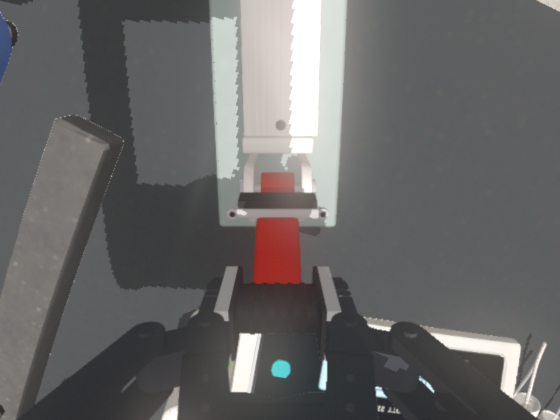

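servo_tool --commands '[[[200,-0.16,0.67,0,0,0,0],[200,-0.28,1.35,0,0,0,0],[200,-0.34,2.03,0,0,0,0],[200,-0.35,2.72,0,0,0,0],[200,-0.3,3.41,0,0,0,0],[200,-0.21,4.09,0,0,0,0],[200,-0.07,4.76,0,0,0,0],[200,0.13,5.42,0,0,0,0]]]'

```text
time: 24.95
tool_pos: [529.8, 179.5, 122.5]
tcp_rot: [-99.7, 89.5, 7.2]
ft_force: [7.0, -1.3, 6.0]
finger_gap: 31.5
```

servo_tool --commands '[[[200,0.24,0.64,0,0,0,0],[200,0.53,1.27,0,0,0,0],[200,0.87,1.87,0,0,0,0],[200,1.25,2.44,0,0,0,0],[200,1.67,2.98,0,0,0,0],[200,2.14,3.49,0,0,0,0],[200,2.63,3.97,0,0,0,0],[200,3.17,4.4,0,0,0,0]]]'

```text
time: 25.75
tool_pos: [484.6, 166.0, 88.9]
tcp_rot: [-132.3, 89.9, -25.4]
ft_force: [-3.0, -5.1, 5.2]
finger_gap: 31.3
```

```bash
python3 - <<'E'
from h import *
st(); inbed(); snap('wrist','w26'); st(); inbed()
E
```

```text
t 25.75 p [484.6 166.   88.9] jaw 106.88 xdir [ 0.002 -0.001 -1.   ] F [-3.  -5.1  5.2] gap 31.3 q [ 1.320e+01  6.000e-01  1.079e+02 -1.000e-01  7.150e+01 -9.360e+01]
bed xyz 23.2 -1.2 88.9
t 25.8 p [483.4 165.6  87.4] jaw 106.88 xdir [-0.    -0.001 -1.   ] F [-0.8 -6.2  0.6] gap 31.5 q [ 1.32e+01  6.00e-01  1.08e+02 -1.00e-01  7.14e+01 -9.36e+01]
bed xyz 22.0 -1.2 87.4
```

View pics/w26.png

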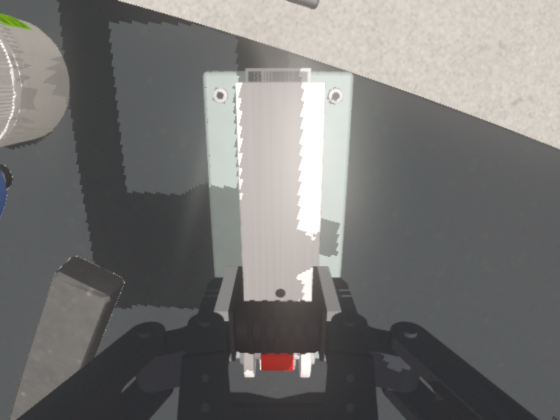

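servo_tool --commands '[[[200,0.56,0.39,0,0,0,0],[200,1.16,0.75,0,0,0,0],[200,1.77,1.05,0,0,0,0],[200,2.41,1.31,0,0,0,0],[200,2.8,1.42,0,0,0,0],[200,3.15,1.53,0,0,0,0],[200,3.45,1.61,0,0,0,0],[200,3.6,1.65,0,0,0,0]]]'

```text
time: 26.6
tool_pos: [468.0, 161.0, 51.2]
tcp_rot: [152.8, 89.9, -100.3]
ft_force: [-0.6, -5.5, -1.1]
finger_gap: 31.4
```

```bash
python3 - <<'E'
from h import *
st(); inbed(); snap('wrist','w27'); st(); inbed()
E
```

```text
t 26.6 p [468.  161.   51.2] jaw 106.88 xdir [-0.    -0.001 -1.   ] F [-0.6 -5.5 -1.1] gap 31.4 q [ 1.310e+01  1.000e+00  1.118e+02 -1.000e-01  6.720e+01 -9.370e+01]
bed xyz 5.9 -1.2 51.2
t 26.65 p [467.9 161.   51.1] jaw 106.88 xdir [-0.    -0.001 -1.   ] F [-0.4 -5.3 -1.2] gap 31.6 q [ 1.310e+01  1.000e+00  1.118e+02 -1.000e-01  6.720e+01 -9.370e+01]
bed xyz 5.9 -1.2 51.1
```

View pics/w27.png

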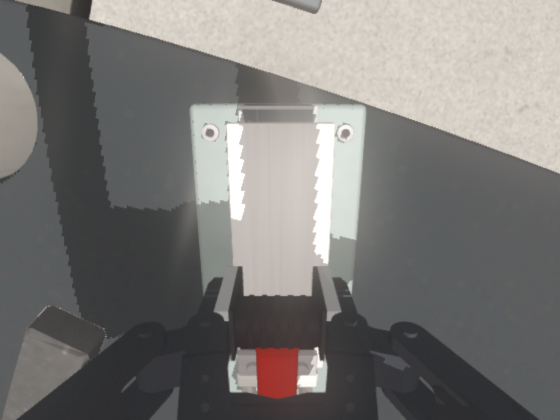

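servo_tool --commands '[[[75,0,0,0,0,0,0],[75,0,0,0,0,0,0],[75,0,0,0,0,0,0],[75,0,0,0,0,0,0],[75,-3,0,0,0,0,0],[75,-7,0,0,0,0,0],[75,-12,0,0,0,0,0],[75,-16,0,0,0,0,0]]]'

```text
time: 27.45
tool_pos: [468.3, 162.0, 214.4]
tcp_rot: [-90.8, 89.9, 16.1]
ft_force: [1.7, 0.6, 0.5]
finger_gap: 60.5
```

servo_tool --commands '[[[75,-4,1.5,0,0,0,0],[75,-4,1.5,0,0,0,0],[75,-4,1.5,0,0,0,0],[75,-4,1.5,0,0,0,0]]]'

```text
time: 27.85
tool_pos: [453.3, 157.4, 250.3]
tcp_rot: [86.7, 89.9, -166.4]
ft_force: [-0.3, -0.5, 0.0]
finger_gap: 60.4
```

```bash
python3 - <<'E'
from h import *
st(); inbed(); p,d,c=snap('wrist','w28'); snap('side','d28'); snap('scene','s28')
cv2.imwrite('pics/w28z.png',cv2.resize(p[90:330,205:345,::-1],None,fx=2.5,fy=2.5,interpolation=cv2.INTER_CUBIC))
a=cv2.imread('pics/d28.png'); cv2.imwrite('pics/d28z.png',cv2.resize(a[190:280,220:350],None,fx=5,fy=5,interpolation=cv2.INTER_CUBIC))
E
```

```text
t 27.85 p [453.3 157.4 250.3] jaw 106.9 xdir [-0.002 -0.    -1.   ] F [-0.3 -0.5  0. ] gap 60.4 q [ 13.  -11.8 102.1  -0.   89.8 -93.9]
bed xyz -9.2 -0.3 250.3
```

View pics/w28z.png

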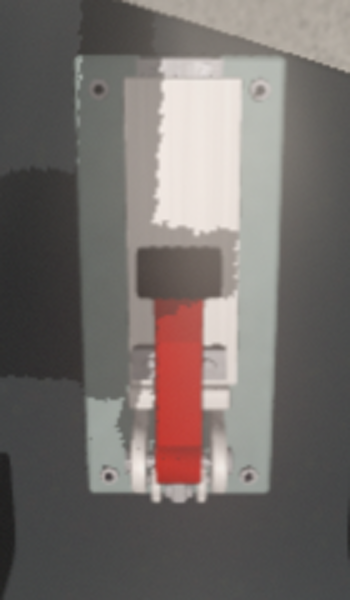

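View pics/d28z.png

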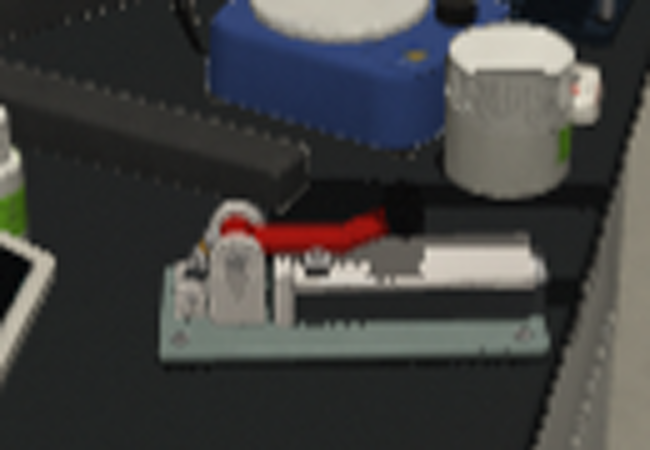

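View pics/s28.png

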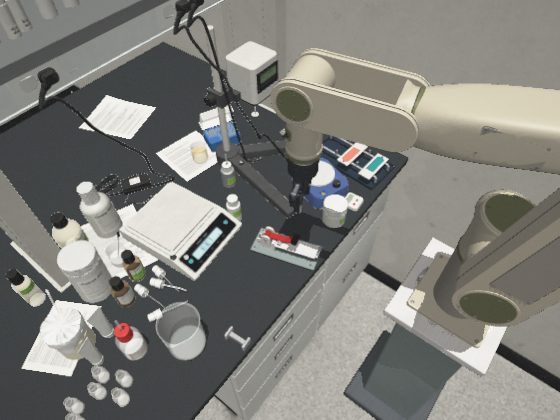

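```bash
python3 - <<'E'
from h import *
p,d,c=load('w28')
f=lambda L:[(205+a/2.5-.3,90+b/2.5-.3) for a,b in L]
def inb(W):
    a=np.radians(YAW);q=W-O; return np.c_[q[:,0]*np.cos(a)+q[:,1]*np.sin(a),-q[:,0]*np.sin(a)+q[:,1]*np.cos(a)].round(1).tolist()
print('plate',inb(plane(c,f([(124,78),(241,77),(237,384),(129,384)]),42)))
print('base',inb(plane(c,f([(75,57),(286,57),(268,491),(89,491)]),12)))
print('barrel',inb(plane(c,f([(136,272),(222,272)]),80)))
p,d,c=load('s28')
t=[(0,0)]
hsv=cv2.cvtColor(p,cv2.COLOR_RGB2HSV); print(hsv[154,349],hsv[165,377])
st()
E
```

```text
plate [[-63.7, -21.5], [-64.1, 23.9], [65.8, 25.0], [65.8, -21.8]]
base [[-70.0, -43.8], [-70.1, 44.6], [137.1, 43.8], [137.1, -44.6]]
barrel [[3.4, -16.0], [3.4, 15.8]]
[  7 126 242] [ 89 153 167]
t 28.0 p [453.1 157.4 249.8] jaw 106.9 xdir [-0.003 -0.001 -1.   ] F [-0.2  0.7  0.6] gap 60.6 q [ 13.  -11.7 102.1  -0.   89.8 -93.9]
```

```bash
python3 - <<'E'
from h import *
st(); print(r.hand_in())
E
```

```text
t 28.0 p [453.1 157.4 249.8] jaw 106.9 xdir [-0.003 -0.001 -1.   ] F [-0.2  0.7  0.6] gap 60.6 q [ 13.  -11.7 102.1  -0.   89.8 -93.9]
the job is handed in; nothing more can be done
None
```

The job is done and handed in at 28.0 s of the 67 s allowed. I opened the clamp, moved the coated plate to the middle bay, put the bare plate on the bed against the stop, and closed the clamp on it.

- **Clamp, first swing:** I took the barrel by its ends, swung the arm up past dead centre to about 1.45 rad and let go. The pictures show it stayed up by itself.
- **Coated plate:** it lies film up in the middle bay, measured at (543.5, -292.8). The bay centre is (543.2, -293.5), so it is within about 1 mm, and about 0.4° from square.
- **Bare plate:** it touches the end stop; I felt about 14 N of contact before releasing it. The last measurement puts its far end at x = 65.8 mm, with the stop face at 65. It sits about 1.2 mm to the bed's left (+y) of centre and within about 0.5° of square. I left that as it was, since the measurement itself is only good to about 1 mm.
- **Clamp, closing:** the last views show the arm down over the plate, with the handle at bed x = 3.4 mm against 5 mm expected, and the gripper clear above. I did not measure how hard the pad presses.
- **Rest of the bench:** in the last scene picture the teal plate is still in its end bay. I checked the other things by eye only; the ones I could see look unmoved.

The forces I read stayed at or below about 20 N, and no check failed. The slight off-centre of the bare plate and the ends and handle reading about 1 to 2 mm off are within the camera calibration's 2 mm.

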